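Square a primed sample panel into the corner of a draw-down board and clamp it

ROBOT

A 6-joint arm with a two-finger parallel gripper is mounted at the origin on the work surface. World frame = base frame: x ahead of the robot, y to its left, z up, the work surface at z = 0. Lengths are in m, angles in rad, forces in N, time in s.
With the tool pointing down it reaches from about 0.35 to 0.775 m from the base axis. Payload 5.5 kg.
Tool frame: the origin (TCP) lies between the finger pads; the fingertips stand 19 mm ahead of it and the grasp point (between the pads) is the TCP (env.tcp_to_tips is the distance from the TCP to the fingertips, in m); z points along the fingers, y is the direction in which the jaws open and shut (so a half turn about z gives the same grasp; the last joint's range is limited). The gripper opens to 85 mm and grips with 20 to 120 N. Pads are 22 mm wide; open, the fingers measure 114 mm over their backs; the gripper's body (76 mm by 85 mm) begins 54 mm behind the grasp point. The pads swing forward as they close: fully open they stand 13 mm farther back than shut.
Start: joints at [-1.305, 0.313, 0.046, 1.304, 0, 1.431], TCP at [0.227, -0.528, 0.25] pointing down, gripper open.
Joint ranges: [-2.76, 2.76], [-0.86, 1.69], [-1.03, 1.26], [-2.2, 2.34], [-1.47, 1.5], [-3.14, 3.14]. Speed limits (rad/s): [2.57, 2.57, 3.14, 3.14, 3.14, 3.14].

INTERFACE

Orientations are given as a unit quaternion [w, x, y, z].
In Python, from workcell import env, eyes, job gives the robot as it stands. The module is installed in compiled form; this text tells all that it offers.
- The arm moves only by the tool move_arm, never from a script. Its argument "commands" is a list of rows, each a list of 3 entries, a list of its own where there are three numbers: the shift along the world's x, y, z as a fraction of full scale, then the turn, a rotation vector about the world's x, y, z as a fraction of full scale, then the gripper command: -1 is shut, 1 is fully open, values between are in proportion. In form: [[[x, y, z], [wx, wy, wz], gripper], ...]. A call has 1 to 5 rows; each row shifts and turns the commanded pose from where the row before left it; what a row does not reach is not made up. Full scale, the value 1, is 0.04 m for a shift and 8 degrees for a turn. A row lasts 1/10 s, in which the tool goes at most 50 mm and 8.59 degrees, less where a joint would pass 70% of its speed; a pose out of reach is approached as far as the arm can. A call with a number of a shift or a turn outside -1 to 1 is refused whole. A call with a gripper value outside its range is refused whole. The fingers move at their own pace and stop on an object; "newtons" is the grip in N (left out, the last holds). Time passes only in rows, so rows that do not move let the fingers close. It gives the time, the measured TCP pose, the force and the opening at its end, in the units of the state.
- env.get_state(): the state, without advancing time (a new reading comes with each control period).
- eyes.read_camera(name): name is "scene" or "top" or "wrist"; returns a dict with "frame" (384x512x3 uint8, red, green, blue), "mtx" (3x3 intrinsics, pixels), "camera_from_world" (4x4, takes a point from world to camera coordinates); the wrist camera has in their place "mount" (4x4, takes a point from camera to tool coordinates, whose origin is the TCP and whose axes are the flange's). Camera axes: x right, y down, z forward; pixel columns grow to the right and rows downward; lengths in m; the calibration is good to about 2 mm. A picture is of the moment at which its call begins: read the wrist's pose just before it. There is no depth.
- job.hand_in(): hands the job in, once; it reports no verdict.
The state is a dict: "clock": time; "joint_pos": joint angles; "qvel": joint speeds; "tau": joint torques, N m; "tcp_pos": TCP position; "orientation": TCP orientation; "wrist_force": force on the tool from outside, world axes, zero at the start; "ft_torque": the same for the moment, N m; "finger_gap": finger opening in m.
Only numpy, scipy, OpenCV 4.12 (cv2) and the standard library are available. Lean on these libraries where they do the work, as an engineer would, in place of code of your own. Each camera call takes 0.05 s, during which the arm holds its last target.

TASK

Hold the wooden stirring stick and use it to nudge the clean red-primed panel into the corner of the draw-down board, until it sits square against both the long fence and the end stop; the gripper itself must not touch the panel. Then lay the stick flat on the bench, off the board, and turn the black knurled knob clockwise until it stops tight, so that the clamp bar holds the panel there. Leave the other things on the bench alone.

Things in the scene. Friction and masses are not known exactly. Their poses are not given: they have to be found in the camera images.
- draw_board: Draw-down board, fixed on the bench: grey metal bed 220 mm (its x) by 320 mm (its y), top 18 mm above the bench. Origin at the centre of its underside, z up; its x points roughly away from the robot, y roughly to the robot's left (yaw up to 12 degrees). Two dark steel strips 5 mm high on the bed: a long fence on the far (+x) side and an end stop at the left (+y) end, under the clamp bar.
- corner (a point): The square inner corner where the faces of fence (x = 75 mm in the board's frame) and end stop (y = 105 mm) meet, at the level of the bed's top; its axes are the board's. The end stop's face reaches 132 mm from here in -x, the fence's 270 mm in -y. A panel fully home has its centre 50 mm in -x and 75 mm in -y from here.
- panel: Flat fibreboard sample panel, 100 mm (its x) by 150 mm (its y) by 8 mm thick, about 0.11 kg, upper face primed brownish red. Lies loose on the bed, 15 to 35 mm short of the fence and 20 to 45 mm short of the end stop, turned up to 9 degrees from the board's axes. Origin at the centre of its underside. It slides easily.
- stick: Flat wooden stirring stick, 160 mm long (its x), 25 mm wide (its y), 6 mm thick, 30 g, lying flat on the bench to the left of the board. Origin at the centre of its underside; +x points to the end dipped in dried blue paint. Both ends are square.
- stick_tip (a point): Middle of the stick's blue end face, 80 mm along +x from the stick's origin.
- clamp_bar: Steel clamp bar, 110 mm (board's x) by 42 mm (board's y) by 8 mm, over the end stop, reaching 12 mm past its face over the panel's place. Moves only up and down with the knob: its underside is 1.8 mm above the panel's top with the knob at 0, so the panel slides under freely while the knob is loose. Origin at its underside on the knob's axis, (22, 117) mm in the board's frame.
- knob_top (a point): Centre of the top face of the round black knurled knob on the clamp bar, about 60 mm above the bench. The knob is 48 mm in diameter, 22 mm high, with a white pointer line on top; a 10 mm stud stands about 4 mm out of it. Only the flat bar is beside it, its top 24 mm below this point.
- clamp_knob (a joint): Turn of the knob in rad: 0 loose, grows clockwise seen from above, hard stop at 2.0 (tight; the bar then presses on a panel that is home). Starts between 0 and 0.5, stays where it is left, turns with about 0.1 N m; usually two grips are needed. Lowers bar and knob 1 mm per rad.
- mixing_cup: Bystander: beige lidded plastic mixing cup, 94 mm across, 119 mm high, on the left beyond the stick. Origin at the centre of its underside.
- applicator: Bystander: steel film applicator, 62 by 108 by 33 mm, on the bench to the left of the stick. Origin at the centre of its underside.
- brush: Bystander: flat paint brush with a blue handle, 200 mm long, lying on the bench on the far right, 0.2 m or more to the right of the board.

How it is judged:
By the outcome, as a careful person would: the job done as asked, in the order asked, and still so for the second after the job is handed in, with the robot touching nothing.
It also fails if it takes over 72 s, if anything falls off the work surface, if the arm or the gripper's body presses on something with over 40 N, if the wrist force passes 120 N, or if a joint passes its speed limit or range.

## Working session

There is one attempt and no reset: what is moved stays moved. The work goes in short steps, Python scripts to look and compute and a tool call to move; the robot and the scene stay as the last step left them, time stands still between calls to the robot, and variables do not carry over. Pictures are saved under pics/ and viewed, and the job is handed in when it is done.

Besides the shell and the picture viewer there is one more tool, called after "Emit:" by a JSON object that holds its "method" and its "body". move_arm: Moves the arm, as the interface text tells. Its arguments: {"type":"object","properties":{"commands":{"type":"array","items":{"type":"array"}},"newtons":{"type":"number"}},"required":["commands"]}

```bash
mkdir -p pics; cat > h.py <<'E'
import numpy as np, cv2
from workcell import env, eyes, job
from scipy.spatial.transform import Rotation as R
def save(n,f,crop=None,s=1):
    f=f[:,:,::-1]
    if crop: f=f[crop[1]:crop[3],crop[0]:crop[2]]
    if s!=1: f=cv2.resize(f,None,fx=s,fy=s,interpolation=cv2.INTER_CUBIC)
    cv2.imwrite('pics/'+n,f)
def ray(c,px,z):
    M=c['camera_from_world'];K=c['mtx']
    d=np.linalg.inv(K)@np.array([px[0],px[1],1.]);Rt=M[:3,:3].T
    o=-Rt@M[:3,3];d=Rt@d
    return (o+d*(z-o[2])/d[2])
def proj(c,P):
    M=c['camera_from_world'];p=M[:3,:3]@np.asarray(P,float)+M[:3,3];q=c['mtx']@p
    return q[:2]/q[2]
def wristcam():
    s=env.get_state();c=eyes.read_camera('wrist')
    q=s['orientation'];T=np.eye(4);T[:3,:3]=R.from_quat([q[1],q[2],q[3],q[0]]).as_matrix();T[:3,3]=s['tcp_pos']
    c['camera_from_world']=np.linalg.inv(T@c['mount']);return c
E
python3 - <<'E'
from h import *
for n in ['scene','top']:
    c=eyes.read_camera(n);save(n+'0.png',c['frame'],None,1.5)
    np.savez(n+'0.npz',**c)
    M=c['camera_from_world'];print(n,-M[:3,:3].T@M[:3,3],M[2,:3])
s=env.get_state();print(s);print(env.tcp_to_tips)
E
```

```text
scene [ 1.31166166 -0.20257459  1.39368281] [-0.49025224  0.12216498 -0.86297651]
top [ 0.37179601 -0.00518683  1.09409469] [ 0.19182144 -0.00800703 -0.98139718]
{'clock': 0.1, 'joint_pos': array([-1.30463314e+00,  3.13945388e-01,  4.50931169e-02,  1.30361966e+00,
        4.04528073e-06,  1.43121210e+00]), 'qvel': array([-0.00032622, -0.0018017 ,  0.00319843, -0.00010061,  0.00091558,
       -0.00054232]), 'tau': array([ 1.69562769e-03, -4.81728172e+01,  2.99241918e+01,  1.28300360e-02,
       -1.24127596e-04,  1.91027993e-08]), 'tcp_pos': array([ 0.22684158, -0.52789354,  0.24948682]), 'orientation': array([-8.36250326e-04,  9.79491271e-01,  2.01484857e-01, -5.09699282e-05]), 'wrist_force': array([0.08079959, 0.25281421, 0.31798557]), 'ft_torque': array([ 0.00042598, -0.05432555,  0.00681839]), 'finger_gap': 0.08555734771159049}
0.019
```

View pics/top0.png

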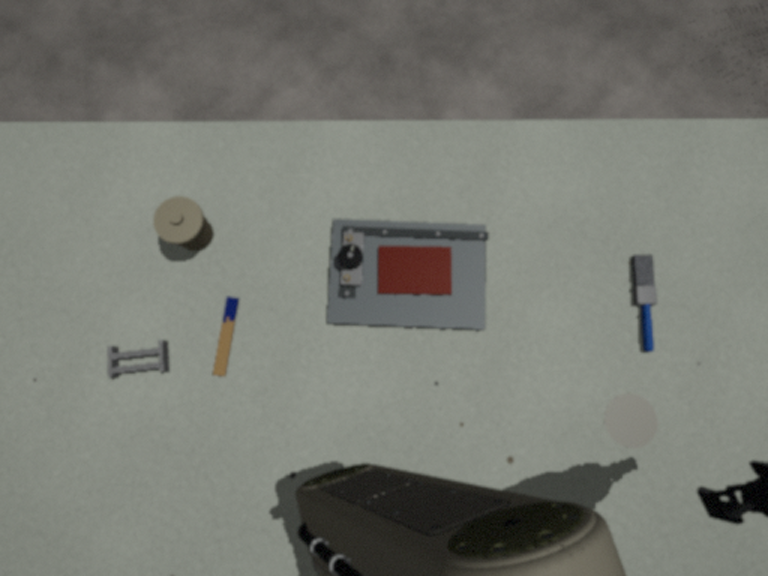

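View pics/scene0.png

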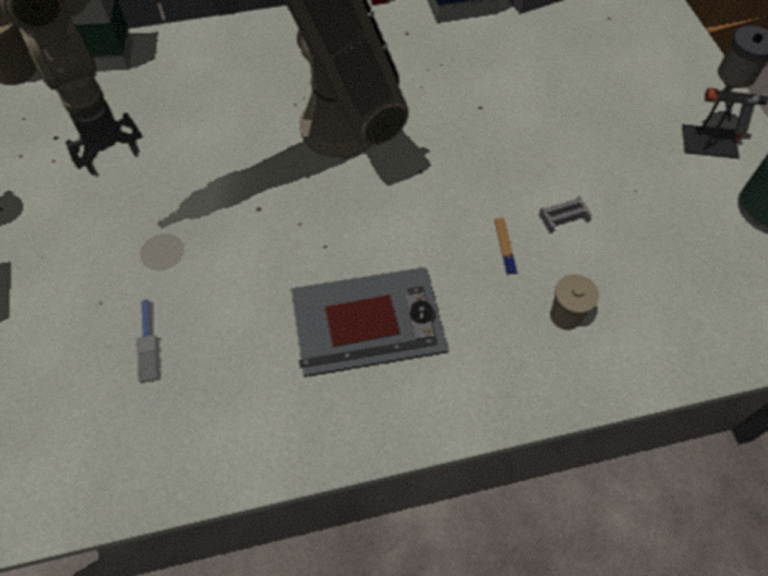

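The top view shows the board at about (333,219)–(485,329) in the 1.5x picture, the panel at (378..452, 246..295), the knob at (348,257) and the stick from (220,375) to its blue end at (232,298). I'll take coarse positions from it first.

```bash
python3 - <<'E'
from h import *
c=dict(np.load('top0.npz'))
f=c['frame'];hsv=cv2.cvtColor(f,cv2.COLOR_RGB2HSV)
def rect(m,z,n):
    cs,_=cv2.findContours(m.astype('uint8'),cv2.RETR_EXTERNAL,cv2.CHAIN_APPROX_NONE)
    for k in sorted(cs,key=cv2.contourArea)[-2:]:
        if cv2.contourArea(k)<20: continue
        P=np.array([ray(c,p[0],z)[:2]*1000 for p in k],np.float32)
        print(n,cv2.minAreaRect(P),cv2.minAreaRect(k)[0])
H,S,V=[hsv[...,i].astype(int) for i in range(3)]
rect(((H<8)|(H>170))&(S>120)&(V>50),.026,'panel')
rect((H>8)&(H<22)&(S>90)&(V>90),.006,'wood')
rect((H>105)&(H<130)&(S>150),.006,'blue')
for p in [(333,219),(487,225),(485,329),(327,324)]: print(ray(c,np.array(p)/1.5,.018))
print('knob',ray(c,np.array((348.5,257))/1.5,.06))
print('cup',ray(c,np.array((180,218))/1.5,.119),'appl',ray(c,np.array((138,358))/1.5,.033))
E
```

```text
panel ((602.1439819335938, -74.86734008789062), (145.0721893310547, 94.00984954833984), 89.57109832763672) (275.5, 180.0)
wood ((449.6101989746094, 311.1328430175781), (21.621417999267578, 106.79644775390625), 82.57604217529297) (148.7416229248047, 231.63088989257812)
blue ((528.71435546875, 300.2481689453125), (17.617525100708008, 39.11133575439453), 81.4553451538086) (153.59616088867188, 205.51922607421875)
blue ((482.38397216796875, -549.2537841796875), (16.095109939575195, 89.20183563232422), 88.43350219726562) (430.80291748046875, 218.43821716308594)
[0.7138886  0.09118429 0.018     ]
[ 0.69868776 -0.23110175  0.018     ]
[ 0.48083723 -0.21711627  0.018     ]
[0.49344841 0.10115267 0.018     ]
knob [0.62173089 0.05593099 0.06      ]
cup [0.68565124 0.37182206 0.119     ] appl [0.42787786 0.46874415 0.033     ]
```

```bash
python3 - <<'E'
from h import *
c=eyes.read_camera('wrist');print(np.round(c['mount'],3),c['mtx'])
E
```

```text
[[-0.    -0.96  -0.278  0.071]
 [ 1.     0.    -0.001  0.   ]
 [ 0.001 -0.278  0.96  -0.125]
 [ 0.     0.     0.     1.   ]] [[297.23306356   0.         252.54018631]
 [  0.         297.23306356 199.57012437]
 [  0.           0.           1.        ]]
```

Emit:
{"method": "move_arm", "body": {"commands": [[[0.46,0.6,0.12],[0,0,1],1],[[0.46,0.6,0.12],[0,0,1],1],[[0.46,0.6,0.12],[0,0,1],1],[[0.46,0.6,0.12],[0,0,1],1],[[0.46,0.6,0.12],[0,0,1],1]]}}

```text
clock: 0.65
tcp_pos: [0.3195, -0.4072, 0.2742]
orientation: [-0.0, 0.85, 0.527, 0.0]
wrist_force: [0.5, -0.2, 0.4]
finger_gap: 0.0853
```

Emit:
{"method": "move_arm", "body": {"commands": [[[0.46,0.6,0.12],[0,0,1],1],[[0.46,0.6,0.12],[0,0,1],1],[[0.46,0.6,0.12],[0,0,1],1],[[0.46,0.6,0.12],[0,0,1],1],[[0.46,0.6,0.12],[0,0,1],1]]}}

```text
clock: 1.15
tcp_pos: [0.4115, -0.2872, 0.2983]
orientation: [-0.0, 0.619, 0.786, 0.0]
wrist_force: [1.1, -0.9, 0.4]
finger_gap: 0.0852
```

Emit:
{"method": "move_arm", "body": {"commands": [[[0.46,0.6,0.12],[0,0,1],1],[[0.46,0.6,0.12],[0,0,1],1],[[0.46,0.6,0.12],[0,0,1],1],[[0.46,0.6,0.12],[0,0,1],1],[[0.46,0.6,0.12],[0,0,1],1]]}}

```text
clock: 1.65
tcp_pos: [0.5035, -0.1672, 0.3222]
orientation: [-0.0, 0.312, 0.95, 0.0]
wrist_force: [0.1, -1.0, 0.6]
finger_gap: 0.0853
```

Emit:
{"method": "move_arm", "body": {"commands": [[[0.3,0.6,-0.5],[0,0,1],1],[[0.1,0.6,-0.5],[0,0,1],1],[[0,0.6,-0.5],[0,0,1],1],[[0,0.6,-0.5],[0,0,1],1],[[0,0,0],[0,0,0],1]]}}

```text
clock: 2.15
tcp_pos: [0.5169, -0.0694, 0.2393]
orientation: [-0.003, 0.039, 0.999, 0.001]
wrist_force: [-0.6, -0.5, -0.1]
finger_gap: 0.0854
```

```bash
python3 - <<'E'
from h import *
import pickle
c=wristcam();save('w1.png',c['frame'],None,1.5);pickle.dump(c,open('w1.pkl','wb'))
s=env.get_state();print(s['clock'],s['joint_pos'],s['tcp_pos'])
E
```

```text
2.2 [-2.89818953e-01  2.17640883e-01 -1.04297356e-01  1.25234280e+00
 -8.95047576e-05 -2.07843571e-01] [ 0.51785556 -0.07097734  0.24094623]
```

View pics/w1.png

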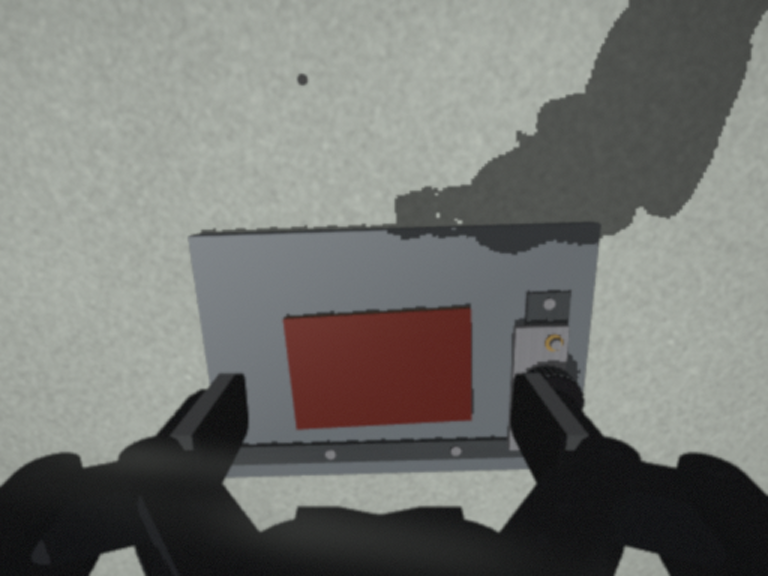

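The picture shows the red panel with corners near (284,318), (470,306), (472,419) and (297,429). The fence lies along row ~440 and the end stop and clamp are at right, around (548,300–400).

```bash
cat >> h.py <<'E'
def panelrect(c,z=.026):
    f=c['frame'];h=cv2.cvtColor(f,cv2.COLOR_RGB2HSV).astype(int)
    m=(((h[...,0]<8)|(h[...,0]>170))&(h[...,1]>120)&(h[...,2]>50)).astype('uint8')
    cs,_=cv2.findContours(m,cv2.RETR_EXTERNAL,cv2.CHAIN_APPROX_NONE)
    k=max(cs,key=cv2.contourArea)
    P=np.array([ray(c,p[0],z)[:2]*1000 for p in k],np.float32)
    r=cv2.minAreaRect(P);return r,cv2.boxPoints(r)
E
python3 - <<'E'
from h import *
import pickle
c=pickle.load(open('w1.pkl','rb'))
print(panelrect(c))
g=cv2.cvtColor(c['frame'],cv2.COLOR_RGB2GRAY).astype(float)
def edge(cols,r0,r1,sgn):
    pts=[]
    for u in cols:
        col=cv2.GaussianBlur(g[:,u-1:u+2].mean(1).reshape(-1,1),(1,3),0).ravel()
        d=sgn*np.diff(col)[r0:r1];i=d.argmax()
        pts.append((u,r0+i+.5))
    return np.array(pts)
def fit(p,z,n):
    W=np.array([ray(c,q,z)[:2]*1000 for q in p],np.float32)
    vx,vy,x,y=cv2.fitLine(W,cv2.DIST_HUBER,0,.01,.01).ravel()
    if vy<0: vx,vy=-vx,-vy
    print(n,'yaw',np.degrees(np.arctan2(-vx,vy)),'pt',x,y, 'dev',np.abs((W-[x,y])@[vy,-vx]).mean()); return np.array([x,y]),np.array([vx,vy])
fit(edge(range(175,330,5),288,302,-1),.023,'fence')
fit(edge(range(135,260,5),148,160,1),.018,'near edge')
fit(edge(range(170,340,5),306,322,1),.018,'far edge')
# left, right edges: rows
def edger(rows,c0,c1,sgn):
    pts=[]
    for v in rows:
        r=g[v-1:v+2].mean(0);d=sgn*np.diff(r)[c0:c1];pts.append((c0+d.argmax()+.5,v))
    return np.array(pts)
save('w1c.png',c['frame'],(320,140,420,330),4)
p=edger(range(165,185,3),385,410,1);print(p)
W=np.array([ray(c,q,.018)[:2]*1000 for q in p]);print('left edge',W)
p=edger(range(165,245,8),120,150,-1);print(p)
W=np.array([ray(c,q,.018)[:2]*1000 for q in p]);print('right edge',W)
E
```

```text
(((603.4247436523438, -74.65947723388672), (148.4192657470703, 99.8211669921875), 88.84403228759766), array([[ 5.5202716e+02, -1.4784711e+02],
       [ 6.5182806e+02, -1.4986090e+02],
       [ 6.5482233e+02, -1.4718475e+00],
       [ 5.5502142e+02,  5.4194641e-01]], dtype=float32))
fence yaw -2.770322 pt 670.0606 -85.318535 dev 0.44394833
near edge yaw -2.7201474 pt 486.6807 -132.75674 dev 0.2878643
far edge yaw -2.833713 pt 708.8897 -83.75904 dev 0.38083872
[[398.5 165. ]
 [398.5 168. ]
 [398.5 171. ]
 [397.5 174. ]
 [397.5 177. ]
 [397.5 180. ]
 [396.5 183. ]]
left edge [[516.81682606 103.45718509]
 [520.40131754 103.65555725]
 [524.00583267 103.85503756]
 [527.53700975 102.87216692]
 [531.18177309 103.07056511]
 [534.84706856 103.27008093]
 [538.43861941 102.27724803]]
[[125.5 165. ]
 [126.5 173. ]
 [127.5 181. ]
 [129.5 189. ]
 [130.5 197. ]
 [131.5 205. ]
 [132.5 213. ]
 [133.5 221. ]
 [135.5 229. ]
 [136.5 237. ]]
right edge [[ 491.61036402 -215.92197393]
 [ 501.08820855 -216.59300512]
 [ 510.70833446 -217.27410983]
 [ 520.56844068 -216.77289608]
 [ 530.48375083 -217.46576051]
 [ 540.5513404  -218.16926596]
 [ 550.77474461 -218.88365946]
 [ 561.15760894 -219.60919576]
 [ 571.80251165 -219.10666073]
 [ 582.51661209 -219.84546882]]
```

View pics/w1c.png

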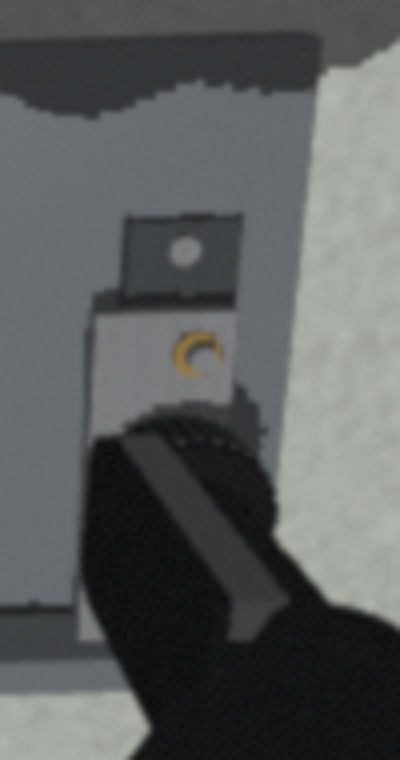

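Emit:
{"method": "move_arm", "body": {"commands": [[[-0.22,0.95,0],[0,0,-0.2],1],[[-0.22,0.95,0],[0,0,-0.2],1],[[-0.22,0.95,-0.1],[0,0,0],1],[[-0.22,0.95,-0.1],[0,0,0],1],[[-0.22,0.95,-0.1],[0,0,0],1]]}}

```text
clock: 2.7
tcp_pos: [0.4757, 0.118, 0.2316]
orientation: [0.001, 0.071, 0.997, 0.0]
wrist_force: [0.9, 0.4, 0.9]
finger_gap: 0.0852
```

Emit:
{"method": "move_arm", "body": {"commands": [[[-0.22,0.95,-0.2],[0,0,0],0.1],[[-0.22,0.95,-0.3],[0,0,0],0.1],[[-0.22,0.95,-0.4],[0,0,0],0.1],[[-0.22,0.95,-0.4],[0,0,0],0.1],[[-0.2,0.9,0],[0,0,0],0.1]]}}

```text
clock: 3.2
tcp_pos: [0.4315, 0.3061, 0.1773]
orientation: [-0.001, 0.071, 0.997, -0.001]
wrist_force: [0.1, 0.1, -1.1]
finger_gap: 0.0468
```

Emit:
{"method": "move_arm", "body": {"commands": [[[0,0,0],[0,0,0],0.1],[[0,0,0],[0,0,0],0.1]]}}

```text
clock: 3.4
tcp_pos: [0.4327, 0.3058, 0.1791]
orientation: [0.001, 0.07, 0.998, 0.0]
wrist_force: [-0.0, 0.0, 0.3]
finger_gap: 0.0468
```

```bash
python3 - <<'E'
from h import *
import pickle
c=pickle.load(open('w1.pkl','rb'))
t=np.radians(-2.77);ex=np.array([np.cos(t),np.sin(t)]);ey=np.array([-np.sin(t),np.cos(t)])
for p in [(320+122/4,140+220/4),(320+121/4,140+285/4)]:
    for z in (.018,.023):
        w=ray(c,p,z)[:2]*1000;print(z,w@ex,w@ey)
c=wristcam();save('w2.png',c['frame'],None,1.5);pickle.dump(c,open('w2.pkl','wb'))
s=env.get_state();print(s['clock'],s['joint_pos'],s['tcp_pos'],s['orientation'],s['finger_gap'])
h=cv2.cvtColor(c['frame'],cv2.COLOR_RGB2HSV).astype(int);H,S,V=[h[...,i] for i in range(3)]
m=((((H>8)&(H<25)&(S>90)&(V>90))|((H>105)&(H<130)&(S>150)&(V>40)))).astype('uint8')
cs,_=cv2.findContours(m,cv2.RETR_EXTERNAL,cv2.CHAIN_APPROX_NONE)
cs=[k for k in cs if cv2.contourArea(k)>60]
print([cv2.contourArea(k) for k in cs])
P=np.vstack([np.array([ray(c,p[0],.006)[:2]*1000 for p in k],np.float32) for k in cs])
print(cv2.minAreaRect(P),cv2.boxPoints(cv2.minAreaRect(P)))
E
```

```text
0.018 546.0509177010691 74.05665407876795
0.023 544.6621774989246 72.37263766253488
0.018 566.7274129024712 74.99184878056298
0.023 565.0403566707196 73.29433957613581
3.45 [ 4.62788227e-01  2.57476158e-01 -2.07306838e-01  1.10481721e+00
 -5.41807451e-04  6.03084782e-01] [0.43280112 0.3051699  0.17906055] [6.52755916e-04 7.00909071e-02 9.97540392e-01 7.05181670e-05] 0.046908547311461386
[638.5, 1878.0]
((473.6255798339844, 310.3343200683594), (23.880321502685547, 158.3117218017578), 82.84163665771484) [[393.59882 308.351  ]
 [550.6765  288.6234 ]
 [553.65234 312.31763]
 [396.57465 332.04523]]
```

View pics/w2.png

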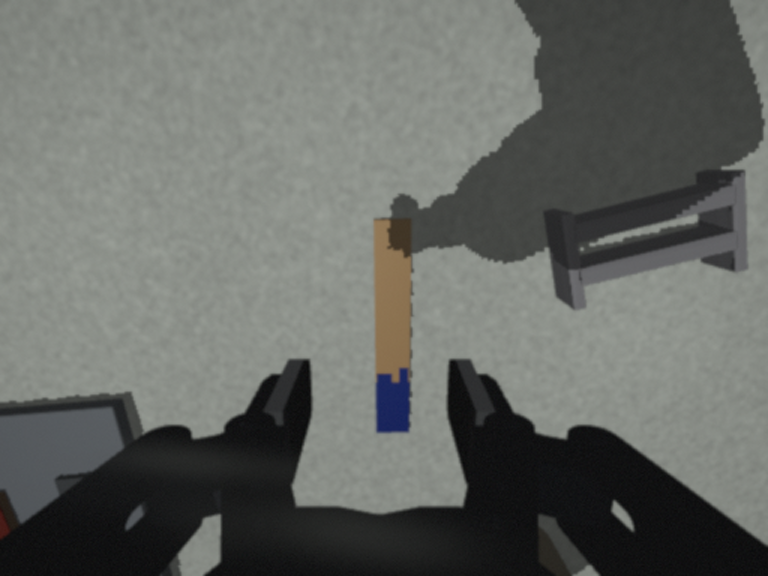

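The stick lies at pixels (375..411, 218..432), with its centre at (0.4736, 0.3103) and its yaw at -7.2°. I'll descend to grip it 35 mm from the wood end.

Emit:
{"method": "move_arm", "body": {"commands": [[[-0.1,0.26,-0.8],[0,0,0.11],0.0],[[0,0,-0.8],[0,0,0],0.0],[[0,0,-0.8],[0,0,0],0.0],[[0,0,-0.8],[0,0,0],0.0],[[0,0,-0.5],[0,0,0],0.0]], "newtons": 40}}

```text
clock: 3.95
tcp_pos: [0.4281, 0.3139, 0.0288]
orientation: [-0.001, 0.064, 0.998, -0.001]
wrist_force: [-0.2, 0.4, -0.9]
finger_gap: 0.0428
```

Emit:
{"method": "move_arm", "body": {"commands": [[[0,0,-0.25],[0,0,0],0.0],[[0,0,0],[0,0,0],0.0]]}}

```text
clock: 4.15
tcp_pos: [0.4279, 0.3146, 0.0197]
orientation: [-0.001, 0.063, 0.998, -0.001]
wrist_force: [0.1, 0.1, -0.6]
finger_gap: 0.0426
```

Emit:
{"method": "move_arm", "body": {"commands": [[[0.03,0.03,0.02],[0,0,0],-0.5],[[0,0,0],[0,0,0],-0.6],[[0,0,0],[0,0,0],-1],[[0,0,0],[0,0,0],-1]], "newtons": 40}}

```text
clock: 4.55
tcp_pos: [0.4305, 0.3177, 0.0227]
orientation: [0.002, 0.062, 0.998, 0.001]
wrist_force: [0.7, -1.4, 6.9]
finger_gap: 0.0228
```

```bash
python3 - <<'E'
from h import *
c=wristcam();save('w3.png',c['frame'],None,1.5)
s=env.get_state();print(s['clock'],s['tcp_pos'],s['orientation'],s['finger_gap'],s['wrist_force'])
E
```

```text
4.6 [0.4305148  0.31774867 0.02271664] [1.72248981e-03 6.17179538e-02 9.98091961e-01 6.03873134e-04] 0.02254796565318224 [ 1.4395097  -1.33455806  6.85315742]
```

View pics/w3.png

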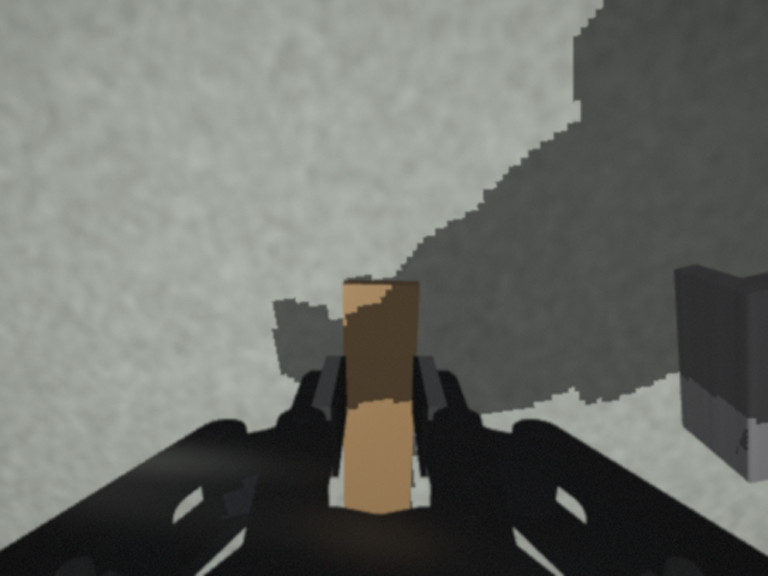

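The stick is between the pads, with its wood end at (345..418, 282) in the picture. The fingertips are lightly on the bench. Lifting.

Emit:
{"method": "move_arm", "body": {"commands": [[[0,0,0.2],[0,0,0],-1],[[0,0,0.6],[0,0,0],-1],[[0,0,0.9],[0,0,0],-1],[[0,0,0.4],[0,0,0],-1],[[0,0,0],[0,0,0],-1]], "newtons": 60}}

```text
clock: 5.1
tcp_pos: [0.4306, 0.3185, 0.1083]
orientation: [0.002, 0.061, 0.998, 0.002]
wrist_force: [0.5, 0.0, -0.6]
finger_gap: 0.0214
```

```bash
python3 - <<'E'
from h import *
c=wristcam();save('w4.png',c['frame'],(150,120,350,384),2)
s=env.get_state();print(s['clock'],s['tcp_pos'],s['orientation'],s['finger_gap'],s['wrist_force'])
c=eyes.read_camera('top');save('t4.png',c['frame'],(80,120,280,260),4)
c=eyes.read_camera('scene');save('s4.png',c['frame'],(280,100,430,230),5)
E
```

```text
5.15 [0.42961103 0.31786256 0.10650348] [1.16365581e-03 6.14881937e-02 9.98106736e-01 8.90150643e-04] 0.021210654290897652 [ 0.90655734 -0.07348104  0.33830644]
```

View pics/w4.png

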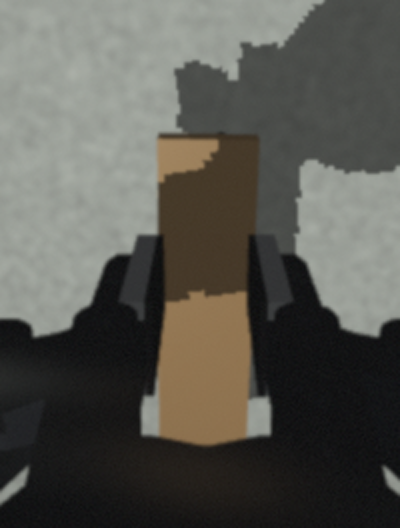

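View pics/t4.png

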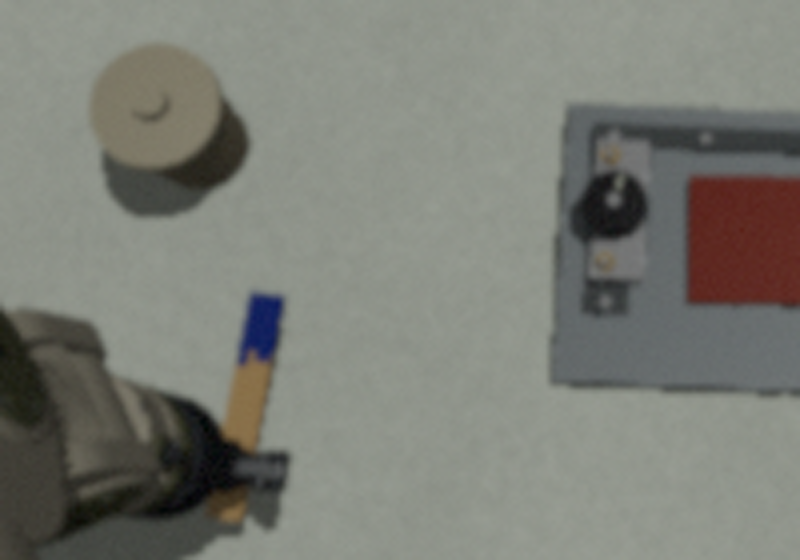

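View pics/s4.png

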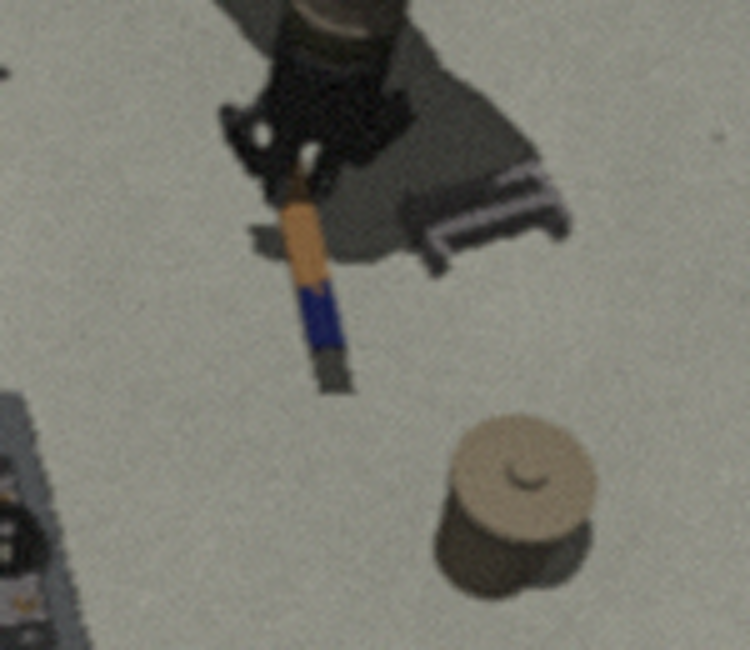

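```bash
cat >> h.py <<'E'
def tri(c1,p1,c2,p2):
    P1=c1['mtx']@c1['camera_from_world'][:3];P2=c2['mtx']@c2['camera_from_world'][:3]
    X=cv2.triangulatePoints(P1,P2,np.array(p1,float).reshape(2,1),np.array(p2,float).reshape(2,1)).ravel();return X[:3]/X[3]
E
python3 - <<'E'
from h import *
t=dict(np.load('top0.npz'));s=dict(np.load('scene0.npz'))
print(tri(t,(146.75,193.6),s,(346,169.6)))
# blue/wood boundary
print(tri(t,(80+255/4,120+357/4),s,(280+314/5,100+287/5)))
E
```

```text
[0.55392171 0.30400175 0.07508625]
[0.50743586 0.3077342  0.08140659]
```

The stick is held, but the wrist view's taper and the two-view tip height (0.075 against 0.09) both suggest it droops about 6°. I'll tilt the tool to level it while carrying it to the board.

Emit:
{"method": "move_arm", "body": {"commands": [[[-0.05,-0.6,0.25],[0,-0.15,0.1],-1],[[-0.05,-0.97,0.25],[0,-0.15,0.1],-1],[[-0.05,-0.97,0],[0,-0.15,0.1],-1],[[-0.05,-0.97,0],[0,-0.15,0.1],-1],[[-0.05,-0.97,0],[0,-0.1,0.1],-1]]}}

```text
clock: 5.75
tcp_pos: [0.4173, 0.1367, 0.1236]
orientation: [0.048, 0.026, 0.999, 0.003]
wrist_force: [0.6, -0.6, 0.7]
finger_gap: 0.0216
```

Emit:
{"method": "move_arm", "body": {"commands": [[[-0.05,-0.97,0],[0,0,0.04],-1],[[-0.05,-0.97,0],[0,0,0],-1],[[-0.05,-0.97,0],[0,0,0],-1],[[-0.05,-0.97,0],[0,0,0],-1],[[-0.05,-0.97,0],[0,0,0],-1]]}}

```text
clock: 6.25
tcp_pos: [0.4075, -0.057, 0.1238]
orientation: [0.048, 0.024, 0.999, 0.004]
wrist_force: [0.5, -0.0, -0.5]
finger_gap: 0.0212
```

Emit:
{"method": "move_arm", "body": {"commands": [[[0,-0.25,-0.3],[0,0,0],-1],[[0,0,-0.3],[0,0,0],-1],[[0,0,0],[0,0,0],-1]]}}

```text
clock: 6.55
tcp_pos: [0.4065, -0.0657, 0.0986]
orientation: [0.046, 0.025, 0.999, 0.004]
wrist_force: [-0.1, 0.6, -0.8]
finger_gap: 0.0213
```

```bash
python3 - <<'E'
from h import *
c=wristcam();save('w5.png',c['frame'],(100,80,412,384),2)
s=env.get_state();print(s['clock'],s['tcp_pos'],s['orientation'],s['finger_gap'],s['wrist_force'])
c=eyes.read_camera('top');save('t5.png',c['frame'],(200,130,340,260),5)
c=eyes.read_camera('scene');save('s5.png',c['frame'],(180,130,310,260),5)
E
```

```text
6.6 [ 0.4071557  -0.06544354  0.09942147] [0.04660185 0.02430464 0.99860926 0.00413552] 0.021223286573484046 [ 0.24413829 -0.40760217 -0.09160056]
```

View pics/w5.png

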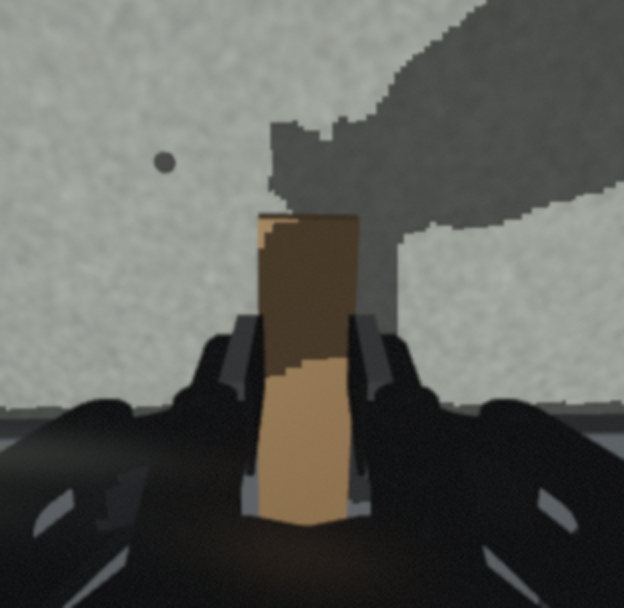

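View pics/t5.png

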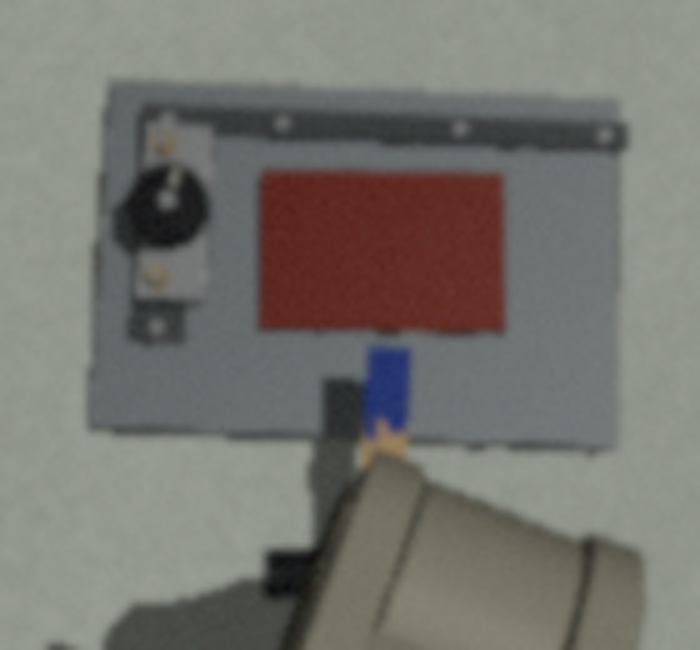

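View pics/s5.png

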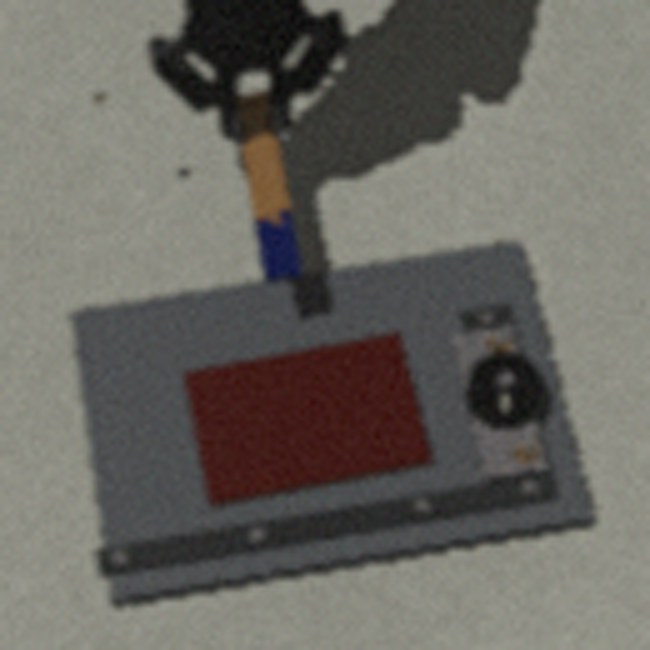

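```bash
python3 - <<'E'
from h import *
t=dict(np.load('top0.npz'));s=dict(np.load('scene0.npz'))
print(tri(t,(278,199.6),s,(236.6,185.4)))
print(tri(t,(277.2,216.5),s,(234.9,174)))
# panel corner checks of two view bias: (260,172)top (432,461)scene z=.026
print(tri(t,(252.1,164.2),s,(180+432/5,130+462/5)),tri(t,(300.8,164.6),s,(180+212/5,130+503/5)))
# near corners
print(tri(t,(252,195.8),s,(180+402/5,130+335/5)),tri(t,(301,195.8),s,(180+187/5,130+373/5)))
E
```

```text
[ 0.53288357 -0.07377218  0.08120591]
[ 0.4849043  -0.06989496  0.07685084]
[ 6.56107630e-01 -5.10222678e-04  1.29121653e-02] [ 0.6532558  -0.15051666  0.01665951]
[0.55642623 0.00222176 0.01243105] [ 0.5544277  -0.14778964  0.01792985]
```

Both camera views put known panel corners about 11 mm too low. Corrected for that, the stick was nearly level in the hand, so I'll take back most of the tilt.

Emit:
{"method": "move_arm", "body": {"commands": [[[0,0,-0.4],[0,0.22,0],-1],[[0,0,-0.4],[0,0.22,0],-1],[[0,0,-0.3],[0,0,0],-1],[[0,0,-0.1],[0,0,0],-1],[[0,0,0],[0,0,0],-1]]}}

```text
clock: 7.2
tcp_pos: [0.4087, -0.0654, 0.0529]
orientation: [0.018, 0.024, 1.0, 0.003]
wrist_force: [0.0, 0.1, 0.2]
finger_gap: 0.0216
```

```bash
python3 - <<'E'
from h import *
s=env.get_state();print(s['clock'],s['tcp_pos'],s['orientation'],s['finger_gap'],s['wrist_force'])
c=eyes.read_camera('top');save('t6.png',c['frame'],(230,150,320,220),8)
c=eyes.read_camera('scene');save('s6.png',c['frame'],(200,140,290,210),8)
E
```

```text
7.2 [ 0.40868985 -0.06540605  0.05294107] [0.01762836 0.02353723 0.99956381 0.00272443] 0.021588310110488913 [0.01089598 0.14847692 0.21257872]
```

View pics/t6.png

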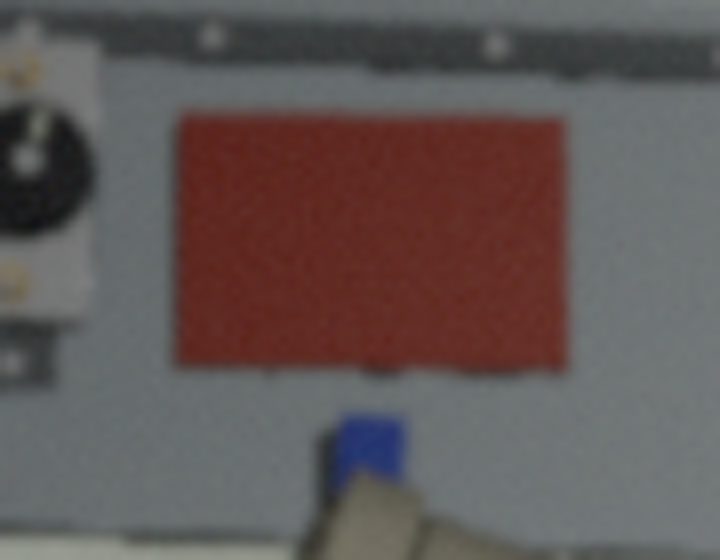

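View pics/s6.png

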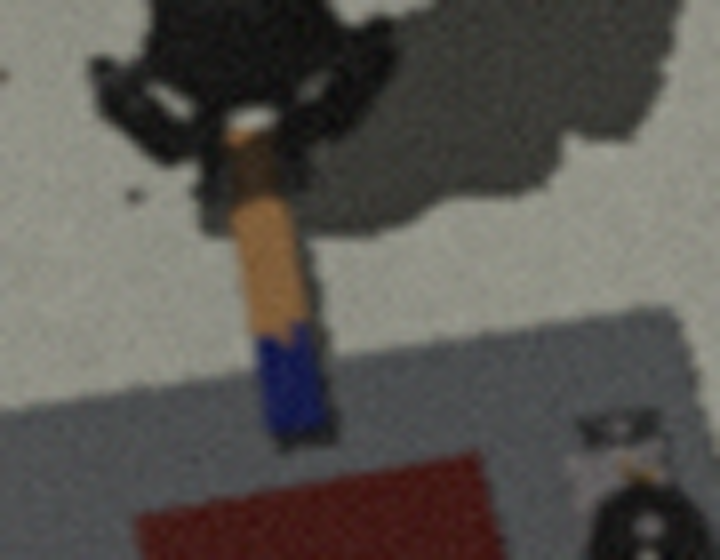

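```bash
python3 - <<'E'
from h import *
t=dict(np.load('top0.npz'));s=dict(np.load('scene0.npz'))
print(tri(t,(276.5,201.7),s,(237.1,194))+[0,0,.011])
print(tri(t,(230+337/8,201.9),s,(200+328/8,140+427/8))+[0,0,.011], tri(t,(230+405/8,201.9),s,(200+266/8,140+437/8))+[0,0,.011])
E
```

```text
[ 0.53488563 -0.07361981  0.03821664]
[ 0.5346677  -0.06014052  0.03673902] [ 0.53412642 -0.08661345  0.03784557]
```

Emit:
{"method": "move_arm", "body": {"commands": [[[0,0,-0.15],[0,0,0],-1],[[0,0,-0.12],[0,0,0],-1],[[0,0,0],[0,0,0],-1]]}}

```text
clock: 7.6
tcp_pos: [0.4085, -0.0658, 0.0418]
orientation: [0.018, 0.024, 1.0, 0.003]
wrist_force: [0.0, 0.0, 0.8]
finger_gap: 0.0212
```

Emit:
{"method": "move_arm", "body": {"commands": [[[0.2,-0.01,0],[0,0,0],-1],[[0.2,-0.01,0],[0,0,0],-1],[[0.15,-0.007,0],[0,0,0],-1],[[0.15,-0.007,0],[0,0,0],-1]]}}

```text
clock: 8.0
tcp_pos: [0.4376, -0.0673, 0.0423]
orientation: [0.018, 0.024, 1.0, 0.003]
wrist_force: [-1.0, 1.2, 0.2]
finger_gap: 0.0216
```

```bash
python3 - <<'E'
from h import *
s=env.get_state();print(s['clock'],s['tcp_pos'],s['orientation'],s['finger_gap'],s['wrist_force'])
c=eyes.read_camera('top');save('t7.png',c['frame'],(230,150,320,220),8)
c=eyes.read_camera('scene');save('s7.png',c['frame'],(200,140,290,230),8)
E
```

```text
8.0 [ 0.43756933 -0.06733894  0.04228844] [0.01786807 0.02398598 0.99954932 0.00256335] 0.02158588531922036 [-1.00201691  1.23306503  0.23145086]
```

View pics/s7.png

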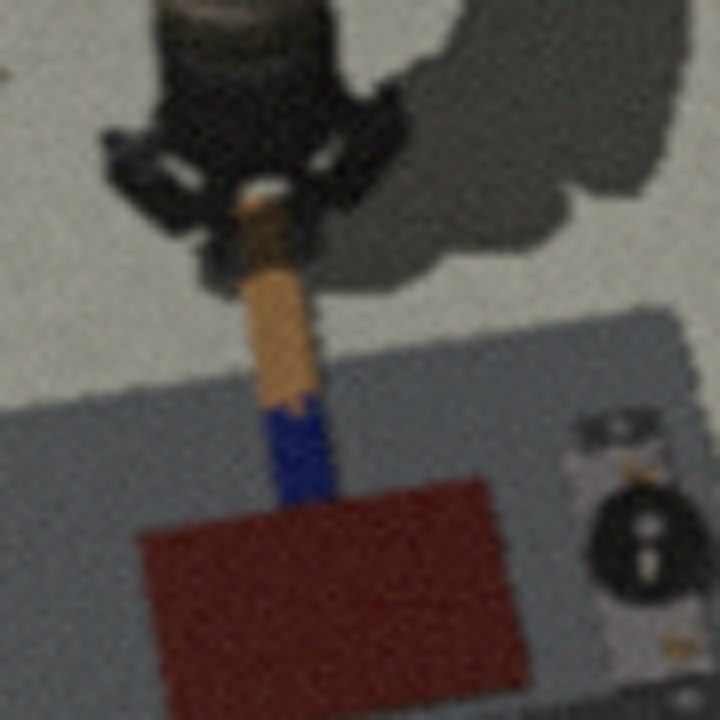

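The blue tip meets the panel's near edge at about (310,500), and the panel has moved forward. I'll keep pushing to the fence.

Emit:
{"method": "move_arm", "body": {"commands": [[[0.1,-0.005,0],[0,0,0],-1],[[0.1,-0.005,0],[0,0,0],-1],[[0.06,-0.003,0],[0,0,0],-1]]}}

```text
clock: 8.4
tcp_pos: [0.4476, -0.0678, 0.0423]
orientation: [0.018, 0.024, 1.0, 0.003]
wrist_force: [-1.0, -0.1, 0.3]
finger_gap: 0.0213
```

Emit:
{"method": "move_arm", "body": {"commands": [[[0.05,-0.002,0],[0,0,0],-1],[[0.0,0,0],[0,0,0],-1]]}}

```text
clock: 8.6
tcp_pos: [0.4484, -0.0678, 0.0419]
orientation: [0.017, 0.024, 1.0, 0.003]
wrist_force: [-3.6, -0.9, -0.2]
finger_gap: 0.0215
```

The panel is on the fence: force -3.6 N after the predicted travel. Next I'll back off and bring the stick's long side round to the panel's right edge.

Emit:
{"method": "move_arm", "body": {"commands": [[[-0.5,0.024,0],[0,0,0],-1],[[-0.04,-0.9,0.25],[0,0,0],-1],[[-0.04,-0.9,0],[0,0,0],-1],[[-0.04,-0.9,0],[0,0,0],-1],[[0,0,0],[0,0,0],-1]]}}

```text
clock: 9.1
tcp_pos: [0.4267, -0.1796, 0.0534]
orientation: [0.02, 0.026, 0.999, 0.001]
wrist_force: [-1.1, 0.9, -0.4]
finger_gap: 0.0215
```

Emit:
{"method": "move_arm", "body": {"commands": [[[0.9,-0.044,0],[0,0,0],-1],[[0.9,-0.044,0],[0,0,0],-1],[[0.9,-0.044,0],[0,0,0],-1],[[0,0,-0.12],[0,0,0],-1],[[0,0,-0.1],[0,0,0],-1]]}}

```text
clock: 9.6
tcp_pos: [0.5332, -0.1795, 0.0431]
orientation: [0.018, 0.023, 1.0, 0.003]
wrist_force: [-0.4, 0.7, -1.0]
finger_gap: 0.0213
```

```bash
python3 - <<'E'
from h import *
s=env.get_state();print(s['clock'],s['tcp_pos'],s['orientation'],s['finger_gap'],s['wrist_force'])
t=np.radians(-2.77);p=s['tcp_pos'][:2]*1000;print(p@[np.cos(t),np.sin(t)],p@[-np.sin(t),np.cos(t)])
c=eyes.read_camera('top');save('t8.png',c['frame'],(210,140,340,230),6)
c=eyes.read_camera('scene');save('s8.png',c['frame'],(180,150,300,250),6)
E
```

```text
9.6 [ 0.5331543  -0.17945604  0.04306437] [0.01811307 0.02336078 0.99955926 0.00273436] 0.021252257653228857 [-0.43741872  0.67729854 -0.96814487]
541.2038857918602 -153.48072184518549
```

View pics/s8.png

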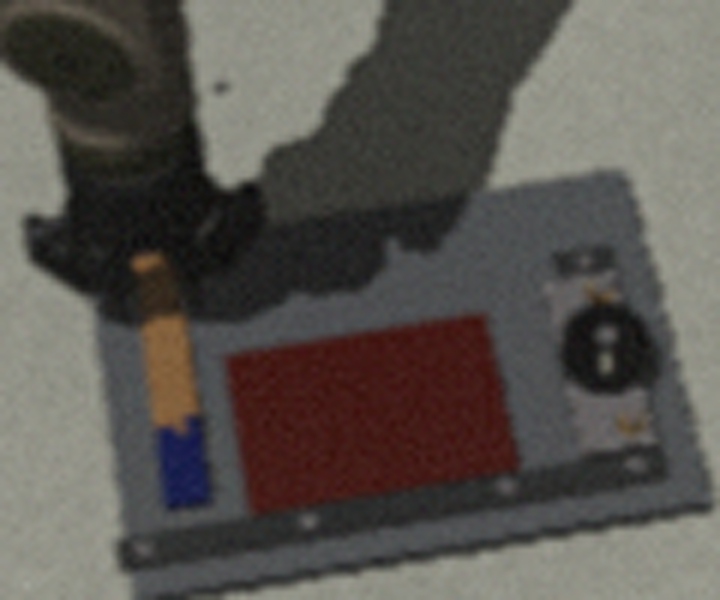

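View pics/t8.png

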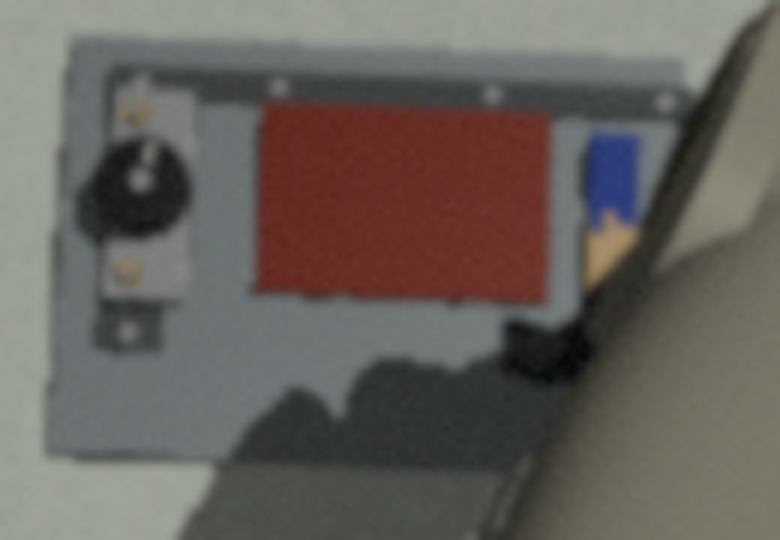

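Emit:
{"method": "move_arm", "body": {"commands": [[[-0.115,0.206,0],[0,0,0],-1],[[0.01,0.2,0],[0,0,0],-1],[[0.006,0.125,0],[0,0,0],-1],[[0.006,0.125,0],[0,0,0],-1],[[0.006,0.125,0],[0,0,0],-1]]}}

```text
clock: 10.2
tcp_pos: [0.5289, -0.1488, 0.0438]
orientation: [0.018, 0.024, 1.0, 0.002]
wrist_force: [-3.0, -2.9, 0.3]
finger_gap: 0.0212
```

```bash
python3 - <<'E'
from h import *
s=env.get_state();print(s['clock'],s['tcp_pos'],s['orientation'],s['finger_gap'],s['wrist_force'])
t=np.radians(-2.77);p=s['tcp_pos'][:2]*1000;print(p@[np.cos(t),np.sin(t)],p@[-np.sin(t),np.cos(t)])
c=eyes.read_camera('scene');save('s9.png',c['frame'],(180,150,300,250),6)
E
```

```text
10.2 [ 0.52890644 -0.1487962   0.04375008] [0.01801274 0.02417068 0.99954315 0.00219512] 0.021195019051041233 [-2.95075595 -2.89069335  0.27188163]
535.4792959814121 -123.06199239631128
```

View pics/s9.png

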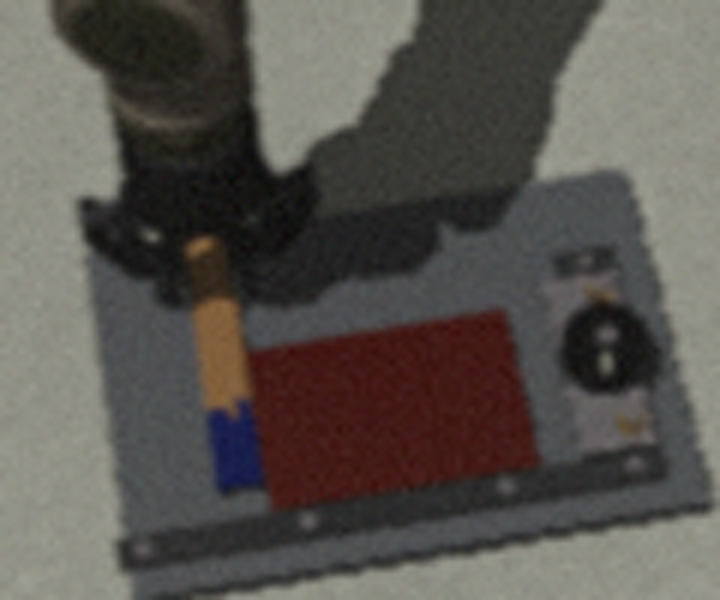

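The stick's long side is flat on the panel's right edge, at about (255..268, 355..490), and the panel is sliding along the fence. Continuing.

Emit:
{"method": "move_arm", "body": {"commands": [[[0.006,0.125,0],[0,0,0],-1],[[0.006,0.125,0],[0,0,0],-1],[[0.006,0.125,0],[0,0,0],-1],[[0.006,0.125,0],[0,0,0],-1],[[0.006,0.125,0],[0,0,0],-1]]}}

```text
clock: 10.75
tcp_pos: [0.5304, -0.1236, 0.0435]
orientation: [0.018, 0.024, 1.0, 0.003]
wrist_force: [-0.7, -2.4, 0.6]
finger_gap: 0.0217
```

Emit:
{"method": "move_arm", "body": {"commands": [[[0.004,0.08,0],[0,0,0],-1],[[0.003,0.06,0],[0,0,0],-1],[[0.002,0.04,0],[0,0,0],-1],[[0,0,0],[0,0,0],-1]]}}

```text
clock: 11.15
tcp_pos: [0.5308, -0.1165, 0.0435]
orientation: [0.018, 0.024, 1.0, 0.003]
wrist_force: [-0.8, -1.1, -0.3]
finger_gap: 0.0213
```

```bash
python3 - <<'E'
from h import *
s=env.get_state();print(s['clock'],s['tcp_pos'],s['orientation'],s['finger_gap'],s['wrist_force'])
t=np.radians(-2.77);p=s['tcp_pos'][:2]*1000;print(p@[np.cos(t),np.sin(t)],p@[-np.sin(t),np.cos(t)])
c=eyes.read_camera('scene');save('s10.png',c['frame'],(190,150,310,250),6)
c=eyes.read_camera('top');save('t10.png',c['frame'],(210,140,340,230),6)
E
```

```text
11.15 [ 0.53075064 -0.11645973  0.04352992] [0.01814386 0.02384039 0.99954728 0.00276809] 0.02132898792245909 [-0.84489818 -1.06477674 -0.27924911]
535.7586223579029 -90.6741794160847
```

View pics/s10.png

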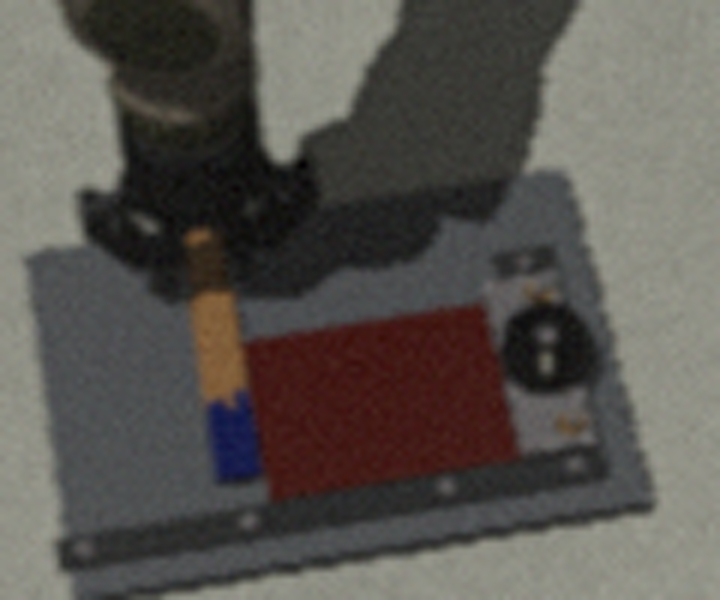

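View pics/t10.png

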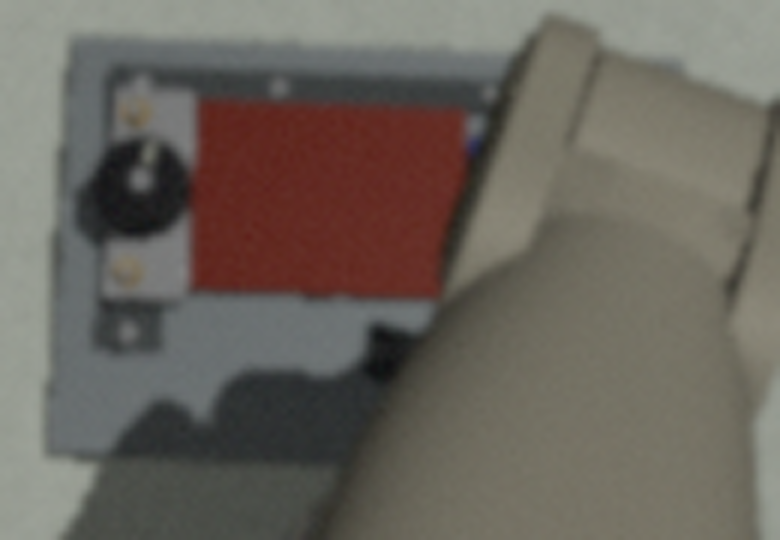

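The panel's left edge is now under the clamp bar. I'll go on in small steps until the force rises.

Emit:
{"method": "move_arm", "body": {"commands": [[[0.001,0.03,0],[0,0,0],-1],[[0.001,0.03,0],[0,0,0],-1],[[0,0,0],[0,0,0],-1]]}}

```text
clock: 11.55
tcp_pos: [0.5308, -0.1144, 0.0435]
orientation: [0.018, 0.024, 1.0, 0.002]
wrist_force: [-0.6, -1.6, -0.3]
finger_gap: 0.0213
```

Emit:
{"method": "move_arm", "body": {"commands": [[[0.001,0.03,0],[0,0,0],-1],[[0,0,0],[0,0,0],-1]]}}

```text
clock: 11.75
tcp_pos: [0.5308, -0.1138, 0.0436]
orientation: [0.018, 0.024, 1.0, 0.002]
wrist_force: [-0.6, -3.9, 1.1]
finger_gap: 0.0215
```

Emit:
{"method": "move_arm", "body": {"commands": [[[0.001,0.03,0],[0,0,0],-1],[[0,0,0],[0,0,0],-1]]}}

```text
clock: 11.95
tcp_pos: [0.5308, -0.1133, 0.0437]
orientation: [0.018, 0.025, 1.0, 0.001]
wrist_force: [-2.1, -7.1, -0.8]
finger_gap: 0.0218
```

The end stop is reached: the force climbs to 7 N within about 1 mm. Next I'll come back round to re-seat the panel on the fence with the tip.

Emit:
{"method": "move_arm", "body": {"commands": [[[-0.015,-0.3,0],[0,0,0],-1],[[-0.88,0.043,0],[0,0,0],-1],[[-0.88,0.043,0],[0,0,0],-1],[[-0.88,0.043,0],[0,0,0],-1],[[0,0,0],[0,0,0],-1]]}}

```text
clock: 12.45
tcp_pos: [0.4189, -0.1166, 0.0423]
orientation: [0.015, 0.024, 1.0, 0.005]
wrist_force: [0.1, -0.2, -1.1]
finger_gap: 0.0219
```

Emit:
{"method": "move_arm", "body": {"commands": [[[0.04,0.83,0],[0,0,0],-1],[[0.04,0.83,0],[0,0,0],-1],[[0.04,0.83,0],[0,0,0],-1],[[0.2,-0.01,-0.04],[0,0,0],-1],[[0,0,0],[0,0,0],-1]]}}

```text
clock: 12.95
tcp_pos: [0.4395, -0.0193, 0.0423]
orientation: [0.019, 0.023, 1.0, 0.003]
wrist_force: [0.2, -0.7, -0.1]
finger_gap: 0.0215
```

```bash
python3 - <<'E'
from h import *
s=env.get_state();print(s['clock'],s['tcp_pos'],s['orientation'],s['finger_gap'],s['wrist_force'])
t=np.radians(-2.77);p=s['tcp_pos'][:2]*1000;print(p@[np.cos(t),np.sin(t)],p@[-np.sin(t),np.cos(t)])
c=eyes.read_camera('scene');save('s11.png',c['frame'],(190,150,310,250),6)
c=eyes.read_camera('top');save('t11.png',c['frame'],(210,140,340,230),6)
print(panelrect(c))
E
```

```text
12.95 [ 0.43950939 -0.01930389  0.04226595] [0.01928422 0.02278261 0.99955095 0.00263863] 0.021489229271577905 [ 0.15785559 -0.74482869 -0.12413604]
439.9287557579281 1.9587429029003036
(((625.01904296875, -38.06333923339844), (133.47384643554688, 97.92153930664062), 87.56671905517578), array([[ 573.26904 , -102.66141 ],
       [ 671.1023  , -106.81877 ],
       [ 676.76904 ,   26.534729],
       [ 578.9358  ,   30.692093]], dtype=float32))
```

View pics/s11.png

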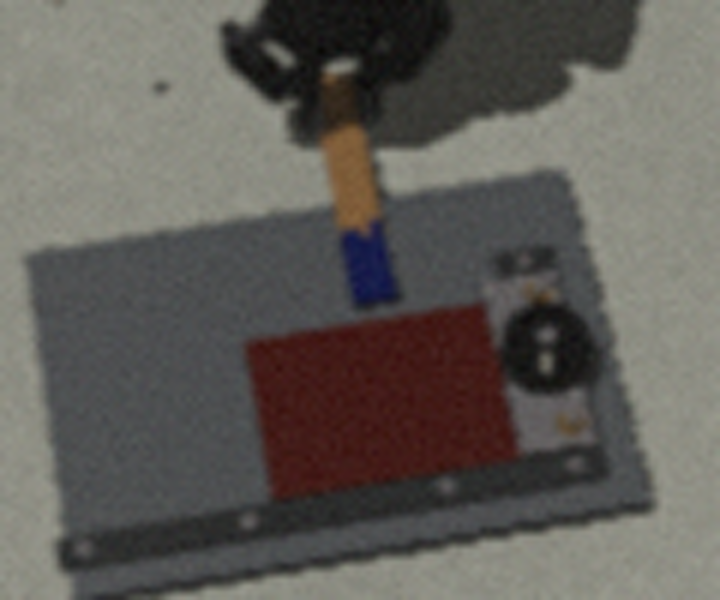

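View pics/t11.png

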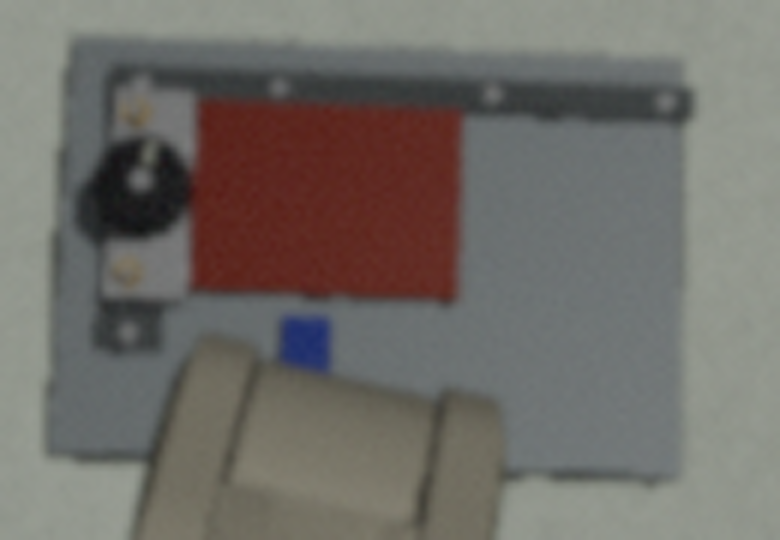

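The panel's right edge is at column ~460 in the top view, and it lies along the fence at row ~105. The tip is about 11 mm short of the near edge, so I'll push gently.

Emit:
{"method": "move_arm", "body": {"commands": [[[0.12,-0.006,0],[0,0,0],-1],[[0.1,-0.005,0],[0,0,0],-1],[[0.05,-0.002,0],[0,0,0],-1],[[0,0,0],[0,0,0],-1]]}}

```text
clock: 13.45
tcp_pos: [0.4488, -0.0206, 0.042]
orientation: [0.018, 0.024, 1.0, 0.003]
wrist_force: [0.7, -0.8, -0.4]
finger_gap: 0.0216
```

Emit:
{"method": "move_arm", "body": {"commands": [[[0.03,-0.001,0],[0,0,0],-1],[[0.03,-0.001,0],[0,0,0],-1],[[0,0,0],[0,0,0],-1]]}}

```text
clock: 13.75
tcp_pos: [0.4505, -0.0202, 0.0419]
orientation: [0.018, 0.024, 1.0, 0.003]
wrist_force: [0.8, -0.5, -0.2]
finger_gap: 0.0213
```

Emit:
{"method": "move_arm", "body": {"commands": [[[0.03,-0.001,0],[0,0,0],-1],[[0,0,0],[0,0,0],-1]]}}

```text
clock: 13.95
tcp_pos: [0.4507, -0.0201, 0.0415]
orientation: [0.017, 0.024, 1.0, 0.003]
wrist_force: [-3.6, -0.1, 0.1]
finger_gap: 0.0213
```

Emit:
{"method": "move_arm", "body": {"commands": [[[0.03,-0.001,0],[0,0,0],-1],[[0,0,0],[0,0,0],-1]]}}

```text
clock: 14.15
tcp_pos: [0.4508, -0.0199, 0.0411]
orientation: [0.016, 0.024, 1.0, 0.003]
wrist_force: [-5.8, 0.1, -0.7]
finger_gap: 0.0218
```

```bash
python3 - <<'E'
from h import *
s=env.get_state();print(s['clock'],s['tcp_pos'],s['wrist_force'],s['finger_gap'])
c=eyes.read_camera('top');save('t12.png',c['frame'],(230,150,310,220),8)
print(panelrect(c))
E
```

```text
14.15 [ 0.45080238 -0.01994388  0.04111026] [-5.83957446  0.13362311 -0.67239928] 0.02178027087069756
(((624.635009765625, -38.649696350097656), (134.75637817382812, 98.15565490722656), 87.3309326171875), array([[ 572.4728  , -103.66937 ],
       [ 670.522   , -108.240204],
       [ 676.79724 ,   26.36998 ],
       [ 578.74805 ,   30.940811]], dtype=float32))
```

View pics/t12.png

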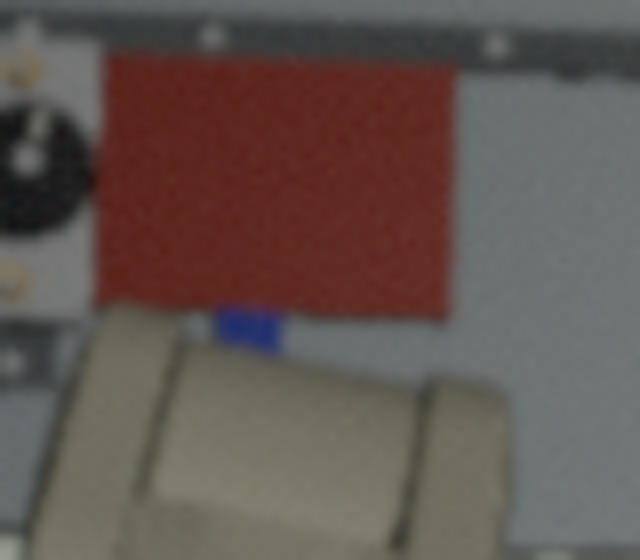

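The panel is seated on the fence at -5.8 N. I'll retreat and carry the stick back to the bench on the left.

Emit:
{"method": "move_arm", "body": {"commands": [[[-0.5,0.024,0],[0,0,0],-1],[[-0.2,0.1,0.6],[0,0,0],-1],[[0.1,0.9,0.6],[0,0.13,0],-1],[[0,0.9,0],[0,0.13,0],-1],[[0,0.9,0],[0,0,0],-1]]}}

```text
clock: 14.7
tcp_pos: [0.4316, 0.0938, 0.0916]
orientation: [0.002, 0.025, 1.0, 0.002]
wrist_force: [-0.4, 0.9, -0.5]
finger_gap: 0.0218
```

Emit:
{"method": "move_arm", "body": {"commands": [[[0,0.9,0],[0,0,0],-1],[[0,0.9,0],[0,0,0],-1],[[0,0.9,0],[0,0,0],-1],[[0,0.9,-0.2],[0,0,0],-1],[[0,0.9,-0.5],[0,0,0],-1]]}}

```text
clock: 15.2
tcp_pos: [0.4314, 0.2756, 0.0636]
orientation: [0.003, 0.024, 1.0, 0.004]
wrist_force: [1.0, -0.0, -0.4]
finger_gap: 0.0217
```

Emit:
{"method": "move_arm", "body": {"commands": [[[0,0,-0.5],[0,0,0],-1],[[0,0,0],[0,0,0],-1]]}}

```text
clock: 15.4
tcp_pos: [0.4275, 0.2733, 0.0398]
orientation: [-0.002, 0.023, 1.0, 0.002]
wrist_force: [-0.7, -0.8, 0.4]
finger_gap: 0.0218
```

```bash
python3 - <<'E'
from h import *
s=env.get_state();print(s['clock'],s['tcp_pos'],s['orientation'],s['wrist_force'],s['finger_gap'])
c=eyes.read_camera('scene');save('s13.png',c['frame'],(190,100,430,250),3.2)
E
```

```text
15.4 [0.42754563 0.27331814 0.03984885] [-0.00156456  0.0228757   0.99973586  0.00156988] [-0.67517452 -0.8488683   0.37055609] 0.02179545705363319
```

View pics/s13.png

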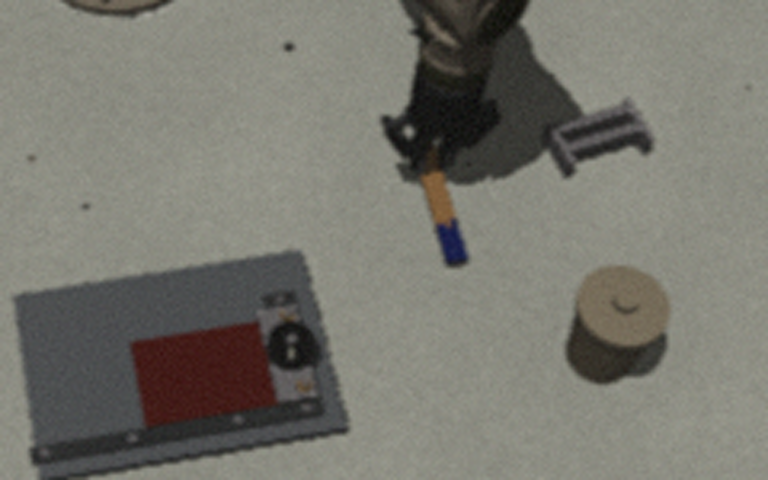

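Emit:
{"method": "move_arm", "body": {"commands": [[[0,0,-0.25],[0,0,0],-1],[[0,0,-0.12],[0,0,0],-1],[[0,0,-0.04],[0,0,0],-1],[[0,0,0],[0,0,0],-1]]}}

```text
clock: 15.85
tcp_pos: [0.4292, 0.2722, 0.0256]
orientation: [-0.0, 0.025, 1.0, 0.002]
wrist_force: [-0.1, 0.3, -0.3]
finger_gap: 0.0215
```

Emit:
{"method": "move_arm", "body": {"commands": [[[0,0,0],[0,0,0],-0.3],[[0,0,0],[0,0,0],-0.1],[[0,0,0],[0,0,0],0.05],[[0,0,0],[0,0,0],0.05]], "newtons": 40}}

```text
clock: 16.25
tcp_pos: [0.4292, 0.2727, 0.0257]
orientation: [0.0, 0.024, 1.0, 0.002]
wrist_force: [1.1, -0.1, 0.6]
finger_gap: 0.0449
```

Emit:
{"method": "move_arm", "body": {"commands": [[[0,0,0.3],[0,0,0],0.05],[[0,0,0.8],[0,0,0],0.05],[[0,0,0.9],[0,0,0],1],[[0,0,0.9],[0,0,0],1],[[0,0,0],[0,0,0],1]]}}

```text
clock: 16.75
tcp_pos: [0.4322, 0.2742, 0.1476]
orientation: [0.004, 0.024, 1.0, 0.004]
wrist_force: [0.1, 0.2, -0.0]
finger_gap: 0.0848
```

```bash
python3 - <<'E'
from h import *
s=env.get_state();print(s['clock'],s['tcp_pos'],s['orientation'],s['wrist_force'],s['finger_gap'])
c=wristcam();save('w14.png',c['frame'])
E
```

```text
16.75 [0.43220559 0.27417005 0.14755349] [0.00443125 0.02391614 0.99969526 0.00421511] [ 0.11477172  0.22566307 -0.01967013] 0.08477431399100033
```

View pics/w14.png

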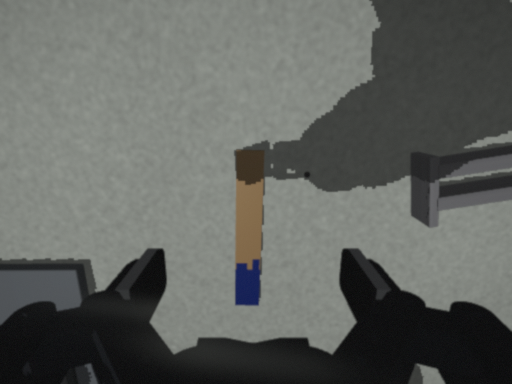

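The stick lies flat at (235..265, 150..305), clear of the board. Moving to view the panel and knob.

Emit:
{"method": "move_arm", "body": {"commands": [[[0.4,-0.9,0.3],[0,0,0],1],[[0.4,-0.9,0.3],[0,0,0],1],[[0.4,-0.9,0.3],[0,0,0],1],[[0.4,-0.9,0.3],[0,0,0],1],[[0.4,-0.9,0.3],[0,0,0],1]]}}

```text
clock: 17.3
tcp_pos: [0.5087, 0.0912, 0.2012]
orientation: [-0.001, 0.024, 1.0, 0.002]
wrist_force: [1.3, 0.8, 0.4]
finger_gap: 0.0852
```

Emit:
{"method": "move_arm", "body": {"commands": [[[0,-0.9,0],[0,0,0],1],[[0,0,0],[0,0,0],1]]}}

```text
clock: 17.5
tcp_pos: [0.5091, 0.0531, 0.201]
orientation: [-0.001, 0.027, 1.0, 0.002]
wrist_force: [-0.3, -0.0, -0.3]
finger_gap: 0.0856
```

```bash
python3 - <<'E'
from h import *
import pickle
c=wristcam();save('w15.png',c['frame'],None,1.5);pickle.dump(c,open('w15.pkl','wb'))
s=env.get_state();print(s['clock'],s['tcp_pos'],s['orientation'])
print(panelrect(c))
c=eyes.read_camera('top');save('t15.png',c['frame'],(210,140,310,230),7)
E
```

```text
17.55 [0.50862493 0.05486392 0.20076676] [-9.03733110e-04  2.60407362e-02  9.99658123e-01  2.16816996e-03]
(((625.8286743164062, -23.094676971435547), (107.25173950195312, 100.38513946533203), 86.71373748779297), array([[572.64453 , -73.75509 ],
       [672.8646  , -79.509636],
       [679.0128  ,  27.565735],
       [578.7927  ,  33.320282]], dtype=float32))
```

View pics/w15.png

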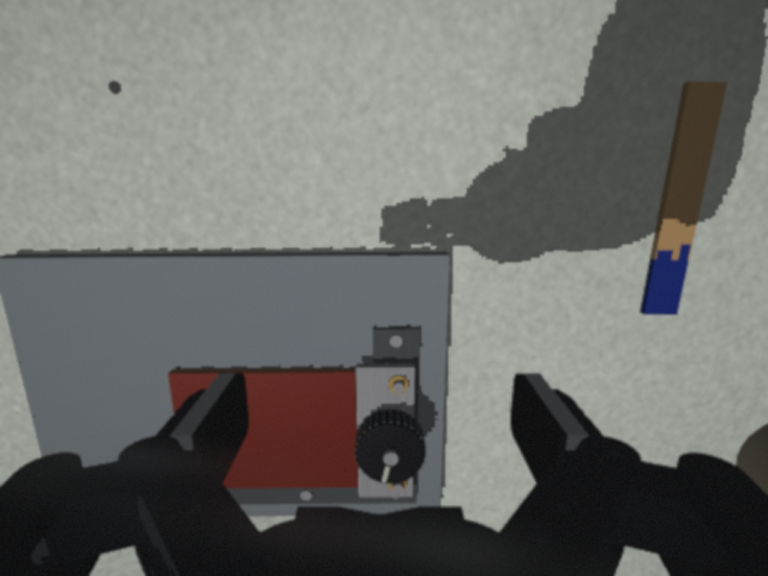

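View pics/t15.png

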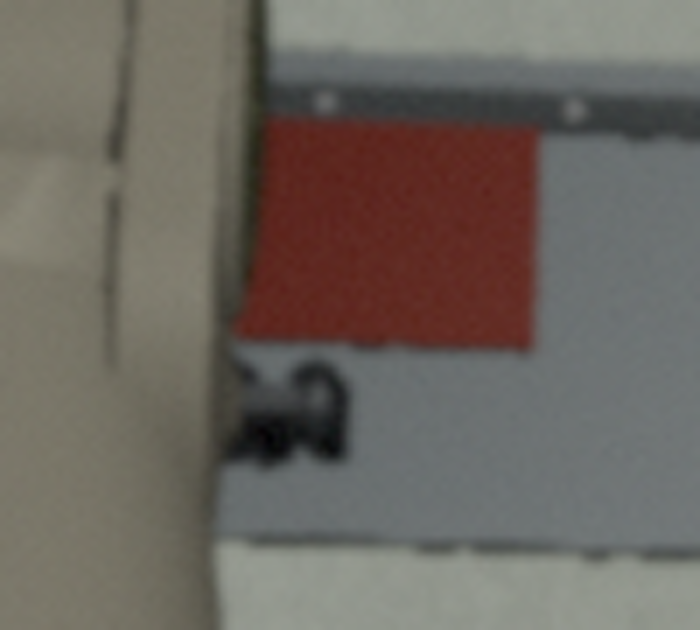

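The wrist view shows the panel under the bar and the knob at (391,455), with the pointer toward (385,480).

```bash
python3 - <<'E'
from h import *
import pickle
c=pickle.load(open('w15.pkl','rb'))
print('stud',ray(c,np.array((390.5,458))/1.5,.064))
print(proj(c,[.6277,.0551,.060])*1.5)
a=ray(c,np.array((390.5,460))/1.5,.060);b=ray(c,np.array((385,480))/1.5,.060);d=b-a;print(a,b,np.degrees(np.arctan2(d[1],d[0])))
# panel near edge yaw
g=cv2.cvtColor(c['frame'],cv2.COLOR_RGB2HSV)[...,1].astype(float)
pts=[]
for u in range(120,236,4):
    col=g[235:260,u-1:u+2].mean(1);pts.append((u,235+np.diff(col).argmax()+.5))
W=np.array([ray(c,p,.026)[:2]*1000 for p in pts],np.float32)
vx,vy,x,y=cv2.fitLine(W,cv2.DIST_HUBER,0,.01,.01).ravel()
print('panel near edge yaw',np.degrees(np.arctan(-vx/vy)),x*np.cos(np.radians(2.77))-y*np.sin(np.radians(2.77)))
# board near edge in same picture
gg=cv2.cvtColor(c['frame'],cv2.COLOR_RGB2GRAY).astype(float)
pts=[]
for u in range(10,250,6):
    col=gg[162:178,u-1:u+2].mean(1);pts.append((u,162+np.diff(col).argmax()+.5))
W=np.array([ray(c,p,.018)[:2]*1000 for p in pts],np.float32)
vx,vy,x,y=cv2.fitLine(W,cv2.DIST_HUBER,0,.01,.01).ravel()
print('board near edge yaw',np.degrees(np.arctan(-vx/vy)),x*np.cos(np.radians(2.77))-y*np.sin(np.radians(2.77)))
E
```

```text
stud [0.62731691 0.05535893 0.064     ]
[389.97948118 454.90701032]
[0.63180324 0.05526906 0.06      ] [0.64791031 0.05064741 0.06      ] -16.009911529326512
panel near edge yaw -3.1989436 574.1637355703383
board near edge yaw -2.5899029 492.0890751423233
```

The knob centre is about (0.6275, 0.0553). The panel's yaw disagrees with the board's by about 0.6°, which is near the pixel noise. I'll take one better view to check squareness before clamping.

Emit:
{"method": "move_arm", "body": {"commands": [[[-0.1,-0.9,0],[0,0,0],1],[[-0.1,-0.9,0],[0,0,0],1],[[0,-0.5,-0.3],[0,0,0],1],[[0,0,0],[0,0,0],1]]}}

```text
clock: 18.0
tcp_pos: [0.4999, -0.0358, 0.1878]
orientation: [-0.002, 0.025, 1.0, 0.002]
wrist_force: [0.0, 0.3, 0.0]
finger_gap: 0.0853
```

```bash
python3 - <<'E'
from h import *
import pickle
c=wristcam();save('w16.png',c['frame'],(110,180,390,340),2.8);pickle.dump(c,open('w16.pkl','wb'))
s=env.get_state();print(s['clock'],s['tcp_pos'],s['orientation'])
E
```

```text
18.05 [ 0.50000919 -0.03472257  0.18839912] [-0.00140468  0.02432863  0.99969952  0.00264859]
```

View pics/w16.png

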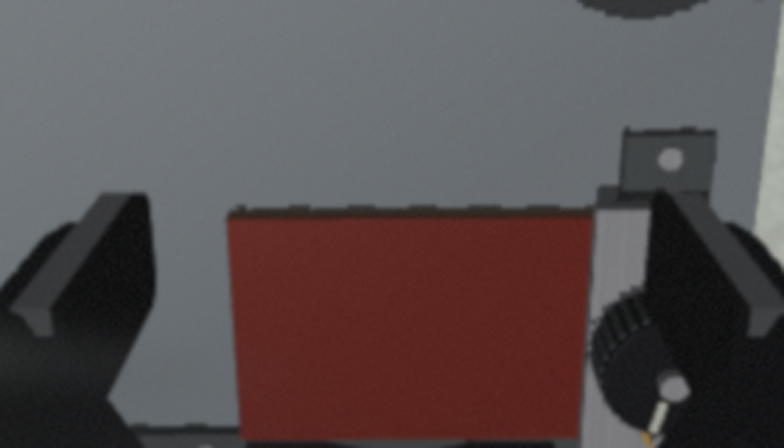

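```bash
python3 - <<'E'
from h import *
import pickle
c=pickle.load(open('w16.pkl','rb'))
t=np.radians(-2.77);B=np.array([[np.cos(t),np.sin(t)],[-np.sin(t),np.cos(t)]])
h=cv2.cvtColor(c['frame'],cv2.COLOR_RGB2HSV).astype(int)
red=(c['frame'][...,0].astype(float)-c['frame'][...,1])
def line(pts,z,n,ax):
    W=np.array([B@(ray(c,p,z)[:2]*1000) for p in pts],np.float32)
    vx,vy,x,y=cv2.fitLine(W,cv2.DIST_HUBER,0,.01,.01).ravel()
    a=np.degrees(np.arctan(-vx/vy)) if ax=='y' else np.degrees(np.arctan(vy/vx))
    print(n,'rel yaw %.2f'%a,'mean',W.mean(0), 'spread',W[:,0].min(),W[:,0].max())
def half(v,lo,hi):  # subpixel threshold crossing
    th=40;v=np.asarray(v);i=np.where((v[:-1]<th)!=(v[1:]<th))[0]
    return None if len(i)==0 else i[0]+(th-v[i[0]])/(v[i[0]+1]-v[i[0]])
r=cv2.GaussianBlur(red,(3,3),0);print(r[300,250],r[230,250])
pts=[(u,245+half(r[245:270,u],0,0)) for u in range(196,318,4)]
line(pts,.026,'near top','y')
pts=[(u,320+half(r[320:345,u],0,0)) for u in range(200,312,4) if half(r[320:345,u],0,0)]
line(pts,.026,'far top','y')
pts=[(185+half(r[v,185:205],0,0),v) for v in range(262,332,4)]
line(pts,.026,'right','x')
g=cv2.cvtColor(c['frame'],cv2.COLOR_RGB2GRAY).astype(float)
pts=[]
for u in range(162,194,3):
    d=-np.diff(g[325:342,u-1:u+2].mean(1));pts.append((u,325+d.argmax()+.5))
print(pts[:3]);line(pts,.018,'fence bottom','y')
E
```

```text
55.75 -5.0
near top rel yaw -0.02 mean [577.5681    -6.960654] spread 577.3869 577.7313
far top rel yaw 0.13 mean [676.7668    -9.108488] spread 676.49426 677.0943
right rel yaw 0.29 mean [624.42334  -75.879395] spread 582.2248 668.5829
[(162, np.float64(331.5)), (165, np.float64(331.5)), (168, np.float64(331.5))]
fence bottom rel yaw -0.16 mean [676.92035 -99.92951] spread 675.7707 677.2908
```

The panel is home: its far edge is at 676.8 mm against the fence at 676.9 mm in the board's axes, and its yaw error is 0.1°. Next, the knob. I'll pre-turn the wrist counter-clockwise about 60° so there is room for the clockwise turn.

Emit:
{"method": "move_arm", "body": {"commands": [[[0.4,0.28,0],[0,0,0.95],1],[[0.4,0.28,0],[0,0,0.95],1],[[0.4,0.28,-0.3],[0,0,0.95],1],[[0.4,0.28,-0.3],[0,0,0.95],1],[[0.4,0.28,-0.3],[0,0,0.95],1]]}}

```text
clock: 18.55
tcp_pos: [0.5814, 0.0235, 0.1533]
orientation: [-0.001, -0.307, 0.952, 0.002]
wrist_force: [-0.2, -0.3, -0.3]
finger_gap: 0.0851
```

Emit:
{"method": "move_arm", "body": {"commands": [[[0.4,0.28,-0.3],[0,0,0.95],1],[[0.4,0.28,-0.3],[0,0,0.95],1],[[0.38,0.28,-0.3],[0,0,0.95],1],[[0,0,0],[0,0,0],1]]}}

```text
clock: 18.95
tcp_pos: [0.6282, 0.0579, 0.1154]
orientation: [-0.002, -0.488, 0.873, 0.003]
wrist_force: [-1.3, 0.1, -0.3]
finger_gap: 0.0855
```

```bash
python3 - <<'E'
from h import *
c=wristcam();save('w17.png',c['frame'],None,1.5)
s=env.get_state();print(s['clock'],s['tcp_pos'],s['orientation'],s['joint_pos'])
print('knob/stud px',proj(c,[.6275,.0553,.060])*1.5,proj(c,[.6275,.0553,.064])*1.5)
E
```

```text
19.0 [0.62749703 0.05693879 0.11629714] [-0.00221759 -0.48590906  0.87400268  0.00260414] [-0.03778979  0.48928914 -0.02459216  1.06340816  0.00215317 -1.05260922]
knob/stud px [376.48288545 334.42887507] [376.50811405 337.78936452]
```

View pics/w17.png

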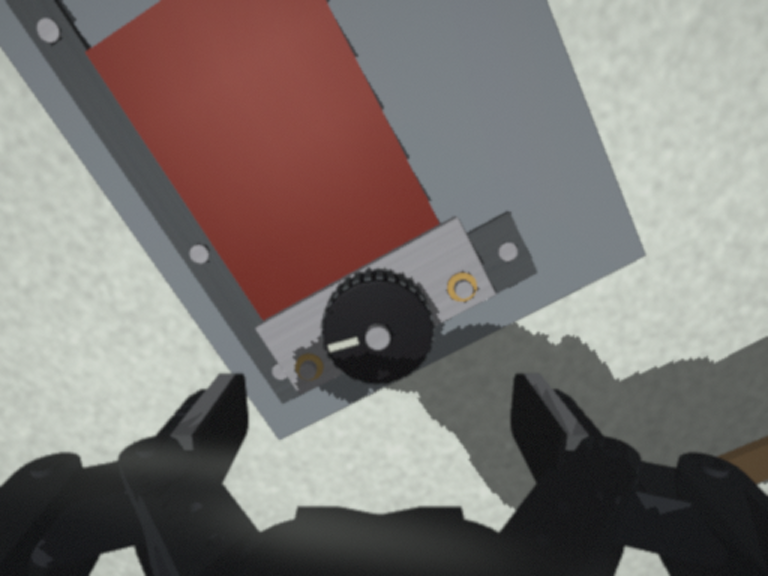

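The stud is at (378,337), within 2 px of its prediction. Descending and gripping.

Emit:
{"method": "move_arm", "body": {"commands": [[[0,-0.04,-0.5],[0,0,0],1],[[0,0,-0.5],[0,0,0],1],[[0,0,-0.36],[0,0,0],1],[[0,0,0],[0,0,0],0.5]]}}

```text
clock: 19.4
tcp_pos: [0.6259, 0.0533, 0.0617]
orientation: [-0.003, -0.485, 0.875, 0.003]
wrist_force: [-1.0, -0.6, 0.7]
finger_gap: 0.0732
```

Emit:
{"method": "move_arm", "body": {"commands": [[[0,0,0],[0,0,0],0.2],[[0,0,0],[0,0,0],-1],[[0,0,0],[0,0,0],-1],[[0,0,0],[0,0,0],-1]], "newtons": 50}}

```text
clock: 19.8
tcp_pos: [0.6266, 0.0541, 0.0651]
orientation: [-0.001, -0.485, 0.874, 0.003]
wrist_force: [-7.3, 4.3, 7.0]
finger_gap: 0.0457
```

```bash
python3 - <<'E'
from h import *
s=env.get_state();print(s['clock'],s['tcp_pos'],s['orientation'],s['wrist_force'],s['ft_torque'],s['finger_gap'])
E
```

```text
19.8 [0.6265829  0.05412954 0.06509531] [-0.00137493 -0.48526155  0.87436184  0.00327267] [-7.28484893  4.2756786   6.95657773] [ 0.81353018  1.36126325 -0.04336708] 0.04573039213200748
```

Emit:
{"method": "move_arm", "body": {"commands": [[[-0.025,0.015,0.06],[0,0,0],-1],[[0,0,0],[0,0,0],-1]]}}

```text
clock: 20.0
tcp_pos: [0.6265, 0.0541, 0.0654]
orientation: [-0.001, -0.485, 0.874, 0.003]
wrist_force: [-1.8, 3.6, -6.4]
finger_gap: 0.0457
```

Emit:
{"method": "move_arm", "body": {"commands": [[[0,0,0],[0,0,-0.5],-1],[[0,0,0],[0,0,-0.5],-1],[[0,0,0],[0,0,-0.5],-1],[[0,0,0],[0,0,-0.5],-1]]}}

```text
clock: 20.4
tcp_pos: [0.6263, 0.0542, 0.0651]
orientation: [-0.002, -0.358, 0.934, 0.003]
wrist_force: [-1.1, 3.7, -7.1]
finger_gap: 0.0458
```

```bash
python3 - <<'E'
from h import *
s=env.get_state();q=s['orientation'];print(s['clock'],s['tcp_pos'],s['wrist_force'],s['ft_torque'],s['finger_gap'],'yaw',np.degrees(2*np.arctan2(q[2],q[1])))
c=wristcam();save('w18.png',c['frame'],(120,120,390,384),2)
E
```

```text
20.4 [0.62628305 0.05420885 0.06505724] [-1.05972598  3.70854471 -7.13473495] [0.81473432 0.27679813 0.10391335] 0.045833639406252104 yaw 221.91219213122204
```

View pics/w18.png

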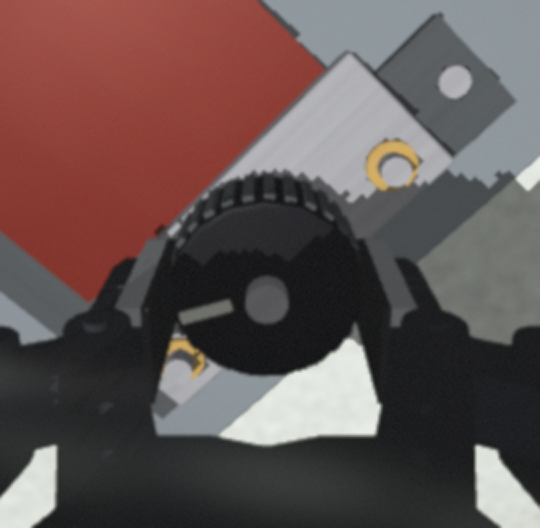

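The knob turns with the gripper: the pointer is at (205,312), unchanged relative to the jaws. Continuing clockwise.

Emit:
{"method": "move_arm", "body": {"commands": [[[0,0,-0.04],[0,0,-0.7],-1],[[0,0,-0.005],[0,0,-0.7],-1],[[0,0,-0.005],[0,0,-0.7],-1],[[0,0,-0.005],[0,0,-0.7],-1],[[0,0,-0.005],[0,0,-0.7],-1]]}}

```text
clock: 20.95
tcp_pos: [0.6262, 0.0545, 0.0644]
orientation: [-0.001, -0.121, 0.993, 0.003]
wrist_force: [-5.9, 6.3, 3.9]
finger_gap: 0.0457
```

```bash
cat > st.py <<'E'
from h import *
s=env.get_state();q=s['orientation'];print(s['clock'],s['tcp_pos'],s['wrist_force'],s['ft_torque'],s['finger_gap'],'yaw',np.degrees(2*np.arctan2(q[2],q[1])),s['joint_pos'][5])
E
python3 st.py
```

```text
20.95 [0.62621764 0.05450996 0.06443692] [-5.86948222  6.27675505  3.86241002] [1.19445335 1.20220474 0.09389105] 0.04573857116294292 yaw 193.93835105514188 -0.28683904196795723
```

Emit:
{"method": "move_arm", "body": {"commands": [[[0,0,-0.003],[0,0,-0.7],-1],[[0,0,-0.003],[0,0,-0.7],-1],[[0,0,-0.003],[0,0,-0.7],-1],[[0,0,-0.003],[0,0,-0.7],-1]]}}

```text
clock: 21.35
tcp_pos: [0.6261, 0.0548, 0.064]
orientation: [-0.001, 0.074, 0.997, 0.003]
wrist_force: [-5.3, 6.0, 4.1]
finger_gap: 0.0455
```

```bash
python3 st.py
```

```text
21.35 [0.62614895 0.05476394 0.06403369] [-5.32933237  6.04619309  4.09779377] [1.31489197 1.19260529 0.15654472] 0.04551728131147626 yaw 171.5490471669057 0.10401484490385948
```

Emit:
{"method": "move_arm", "body": {"commands": [[[0,0,-0.003],[0,0,-0.6],-1],[[0,0,-0.003],[0,0,-0.6],-1],[[0,0,-0.003],[0,0,-0.6],-1]]}}

```text
clock: 21.65
tcp_pos: [0.6262, 0.0549, 0.0638]
orientation: [-0.001, 0.198, 0.98, 0.003]
wrist_force: [-5.3, 7.0, 5.4]
finger_gap: 0.0457
```

```bash
python3 st.py
```

```text
21.65 [0.62621558 0.05492247 0.06377051] [-5.34299535  6.9720552   5.39495968] [1.44578822 1.20085431 0.09265982] 0.045717355207754724 yaw 157.18832577419298 0.35485875573881864
```

Emit:
{"method": "move_arm", "body": {"commands": [[[0,0,-0.003],[0,0,-0.5],-1],[[0,0,-0.003],[0,0,-0.5],-1]]}}

```text
clock: 21.85
tcp_pos: [0.6263, 0.055, 0.0637]
orientation: [-0.0, 0.265, 0.964, 0.003]
wrist_force: [-6.8, 6.6, 5.1]
finger_gap: 0.0457
```

```bash
python3 st.py
```

```text
21.85 [0.62625392 0.05502258 0.0636505 ] [-6.7766815   6.64207556  5.13985369] [1.49332621 1.19469144 0.08703717] 0.04565183236530632 yaw 149.2269642636509 0.49400806363939265
```

Emit:
{"method": "move_arm", "body": {"commands": [[[0,0,-0.003],[0,0,-0.5],-1],[[0,0,-0.003],[0,0,-0.5],-1]]}}

```text
clock: 22.05
tcp_pos: [0.6263, 0.0551, 0.0636]
orientation: [-0.0, 0.332, 0.943, 0.003]
wrist_force: [-7.7, 8.5, 5.9]
finger_gap: 0.0456
```

```bash
python3 st.py
```

```text
22.05 [0.62630923 0.0551056  0.06358913] [-7.67935003  8.46950259  5.91306244] [1.48979304 1.33551153 0.1221734 ] 0.04563484848280713 yaw 141.23478430053132 0.6337109577422814
```

Emit:
{"method": "move_arm", "body": {"commands": [[[0,0,-0.003],[0,0,-0.5],-1],[[0,0,-0.003],[0,0,-0.5],-1]]}}

```text
clock: 22.25
tcp_pos: [0.6264, 0.0552, 0.0635]
orientation: [-0.0, 0.396, 0.918, 0.003]
wrist_force: [-6.2, 6.5, 7.1]
finger_gap: 0.0454
```

```bash
python3 st.py
```

```text
22.25 [0.6263813  0.05523544 0.0635447 ] [-6.21453368  6.49151127  7.14387836] [1.40197795 1.3350884  1.70065521] 0.045423709351895984 yaw 133.33963393980218 0.771899864631198
```

The moment about z jumped from 0.1 to 1.7 N m after 105° of turn, so the stop is reached. One more small nudge, then I'll check the pointer.

Emit:
{"method": "move_arm", "body": {"commands": [[[0,0,0],[0,0,-0.2],-1],[[0,0,0],[0,0,0],-1]]}}

```text
clock: 22.45
tcp_pos: [0.6274, 0.0541, 0.0636]
orientation: [0.001, 0.409, 0.913, 0.003]
wrist_force: [-4.7, 4.9, 5.9]
finger_gap: 0.0453
```

```bash
python3 st.py; python3 - <<'E'
from h import *
c=wristcam();save('w19.png',c['frame'],(120,120,390,384),2)
E
```

```text
22.45 [0.6274418  0.05409315 0.06356377] [-4.73111209  4.92123027  5.93034711] [0.78824897 0.97418519 0.2110884 ] 0.04527556926392135 yaw 131.75685190332342 0.7988152493567358
```

View pics/w19.png

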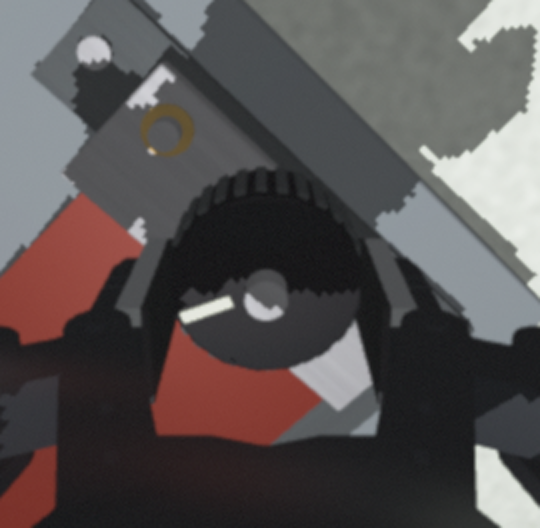

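Emit:
{"method": "move_arm", "body": {"commands": [[[0,0,0],[0,0,-0.3],-1],[[0,0,0],[0,0,-0.1],-1]], "newtons": 70}}

```text
clock: 22.7
tcp_pos: [0.6274, 0.0541, 0.0637]
orientation: [0.001, 0.433, 0.901, 0.003]
wrist_force: [-5.0, 3.0, 6.7]
finger_gap: 0.0451
```

```bash
python3 st.py; python3 - <<'E'
from h import *
c=wristcam();save('w20.png',c['frame'],(120,120,390,384),2)
E
```

```text
22.7 [0.62742119 0.0540637  0.06365655] [-4.99085558  3.03973772  6.65988565] [0.65834562 1.02701326 2.0435264 ] 0.04511550488980072 yaw 128.70269532047476 0.8521995137175272
```

View pics/w20.png

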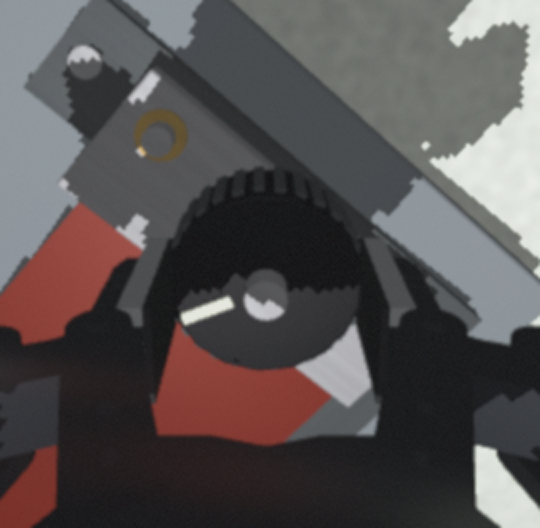

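The moment is now 2.0 N m with the pointer unmoved, so the knob is at its hard stop. Releasing and rising.

Emit:
{"method": "move_arm", "body": {"commands": [[[0,0,0],[0,0,0],1],[[0,0,0],[0,0,0],1],[[0,0,0],[0,0,0],1],[[0,0,0],[0,0,0],1],[[0,0,0.5],[0,0,0],1]]}}

```text
clock: 23.25
tcp_pos: [0.6251, 0.0531, 0.0788]
orientation: [-0.002, 0.435, 0.9, 0.001]
wrist_force: [-1.2, -0.3, 0.4]
finger_gap: 0.0853
```

Emit:
{"method": "move_arm", "body": {"commands": [[[0,0,0.9],[0,0,0.5],1],[[0,0,0.9],[0,0,1],1],[[-0.6,0,0.8],[0,0,1],1],[[-0.9,0,0.3],[0,0,1],1],[[-0.9,0,0],[0,0,1],1]]}}

```text
clock: 23.75
tcp_pos: [0.5321, 0.053, 0.2]
orientation: [0.003, 0.133, 0.991, 0.002]
wrist_force: [0.7, 0.7, 0.1]
finger_gap: 0.0856
```

Emit:
{"method": "move_arm", "body": {"commands": [[[-0.8,-0.6,0],[0,0,1],1],[[0,-0.6,0],[0,0,0.6],1],[[0,0,0],[0,0,0],1]]}}

```text
clock: 24.05
tcp_pos: [0.4986, 0.0034, 0.198]
orientation: [0.0, 0.025, 1.0, 0.002]
wrist_force: [-0.1, 0.4, 0.9]
finger_gap: 0.0858
```

```bash
python3 st.py; python3 - <<'E'
from h import *
import pickle
c=wristcam();save('w21.png',c['frame'],None,1.5);pickle.dump(c,open('w21.pkl','wb'))
c=eyes.read_camera('scene');save('s21.png',c['frame'],None,1.5)
E
```

```text
24.05 [0.4986204  0.00341331 0.19795643] [-0.0921391   0.43570874  0.88983679] [0.0370424  0.02346673 0.00558465] 0.08575545464990503 yaw 177.146501362056 -0.10641392452324233
```

View pics/w21.png

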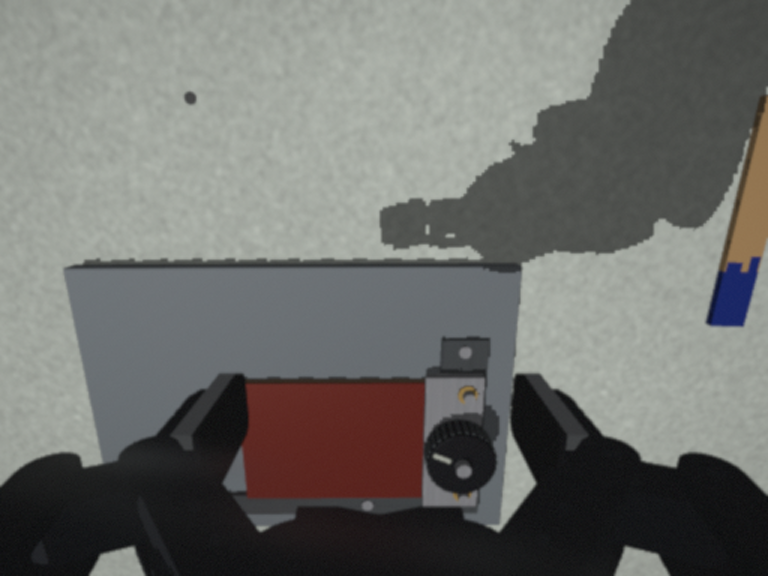

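View pics/s21.png

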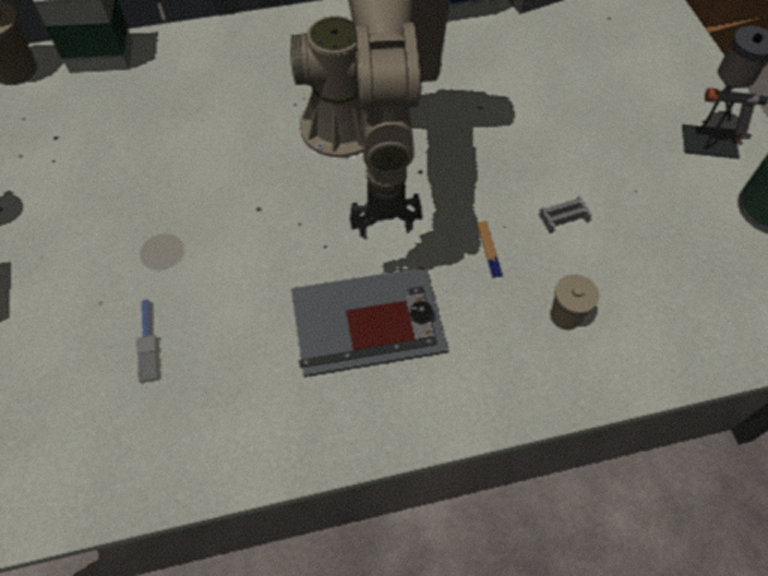

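The knob pointer has swung from pointing down at the fence to pointing left, toward (433,457). The panel is still along the fence and the bystanders have not moved. Final numeric check.

```bash
python3 - <<'E'
from h import *
import pickle
c=pickle.load(open('w21.pkl','rb'))
a=ray(c,np.array((433,457))/1.5,.058);b=ray(c,np.array((452,461.5))/1.5,.058);d=a-b
print('pointer angle',np.degrees(np.arctan2(d[1],d[0])))
c0=pickle.load(open('w15.pkl','rb'))
a=ray(c0,np.array((385,482))/1.5,.060);b=ray(c0,np.array((389.5,465))/1.5,.060);d=a-b
print('initial',np.degrees(np.arctan2(d[1],d[0])))
t=np.radians(-2.77);B=np.array([[np.cos(t),np.sin(t)],[-np.sin(t),np.cos(t)]])
f=c['frame'].astype(np.float32);r=cv2.GaussianBlur(f[...,0]-f[...,1],(3,3),0)
def cr(v,th=40):
    i=np.where((v[:-1]<th)!=(v[1:]<th))[0][0];return i+(th-v[i])/(v[i+1]-v[i])
for n,r0,r1 in(('near',240,270),('far',315,345)):
    W=np.array([B@(ray(c,(u,r0+cr(r[r0:r1,u])),.026)[:2]*1000) for u in range(172,(276 if n=='near' else 230),4)],np.float32)
    vx,vy,x,y=cv2.fitLine(W,cv2.DIST_HUBER,0,.01,.01).ravel();print(n,'rel yaw',np.degrees(np.arctan(-vx/vy)),W.mean(0))
W=np.array([B@(ray(c,(155+cr(r[v,155:185]),v),.026)[:2]*1000) for v in range(300,326,4)]);print('right',W.mean(0))
E
```

```text
pointer angle -108.28200414896604
initial -15.515066983276538
near rel yaw -0.04489916 [577.6396    -5.358909]
far rel yaw -0.06769149 [676.52124  -34.601967]
right [649.99181858 -75.75960405]
```

The far-off pointer reading gives only about 93° of turn, against 105° by wrist angle. I'll look at the knob closely to settle it.

Emit:
{"method": "move_arm", "body": {"commands": [[[0.9,0.35,-0.4],[0,0,0],1],[[0.9,0.35,-0.5],[0,0,0],1],[[0.6,0.35,-0.5],[0,0,0],1],[[0,0.2,-0.3],[0,0,0],1],[[0,0,0],[0,0,0],1]]}}

```text
clock: 24.65
tcp_pos: [0.5937, 0.057, 0.1266]
orientation: [-0.003, 0.023, 1.0, 0.002]
wrist_force: [-1.4, 0.7, 0.0]
finger_gap: 0.0855
```

```bash
python3 st.py; python3 - <<'E'
from h import *
import pickle
c=wristcam();save('w22.png',c['frame'],(150,150,350,300),4);pickle.dump(c,open('w22.pkl','wb'))
im=cv2.imread('pics/w17.png');cv2.imwrite('pics/w17z.png',im[250:400,280:480][:,:].repeat(4,0).repeat(4,1))
E
```

```text
24.65 [0.5937125  0.05702927 0.12661354] [-1.35726898  0.73950209  0.02618929] [-0.04089604  0.05229199  0.00919859] 0.08553882225517899 yaw 177.3416513528842 0.0054590571720146905
```

View pics/w22.png

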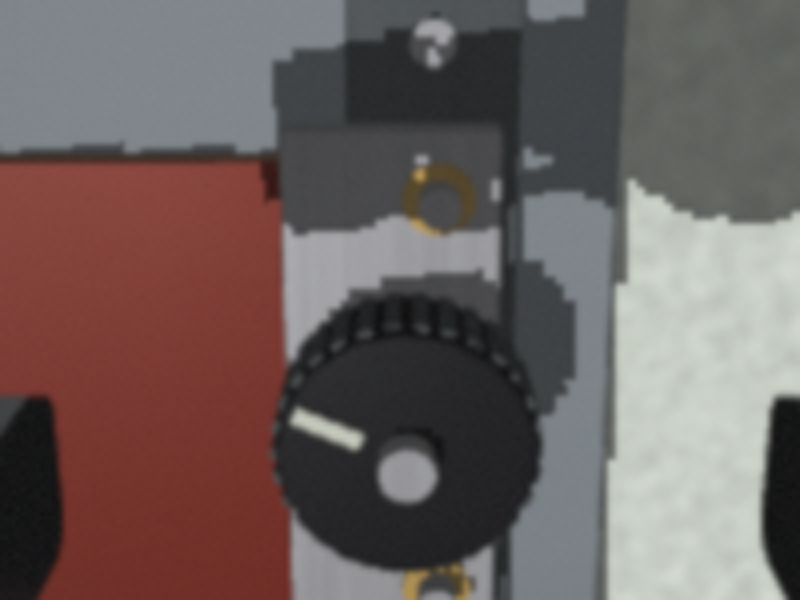

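View pics/w17z.png

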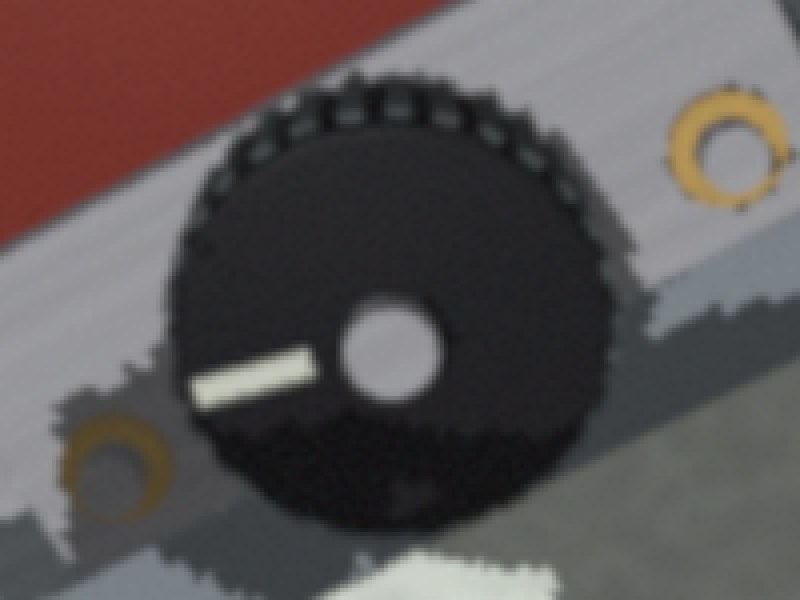

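Up close, the pointer is at -117° world, or -114° from the board's x. That is about 1.99 rad of knob turn, i.e. the 2.0 stop; it started at -13°, about 0.23 rad. The arm is touching nothing, so I'll hand in.

```bash
python3 -c "
from h import *
print(job.hand_in())"
```

```text
the job is handed in; nothing more can be done
None
```

The job is done and handed in at about 25 s of the 72 s allowed. The hand-in reports no verdict, so the results below are from my own checks.

- **Panel:** I pushed it to the fence with the stick's blue end, then along to the end stop with the stick's long side, then re-seated it on the fence. The force rose at each stop. After clamping, its far edge was within about 0.5 mm of the fence, its right edge was within about 1 mm of the home position, and its yaw error was under 0.1°. The gripper stayed clear of the panel in every picture I took.
- **Stick:** It lies flat on the bench to the left of the board.
- **Knob:** One grip turned it clockwise to the hard stop, where the moment jumped from 0.1 to 2 N m. A close picture put the pointer at about 1.99 rad of the 2.0 stop.
- **Other things:** The brush, cup and applicator looked unmoved in the last scene picture.

**Checks that disagreed:**
- Reading the knob pointer from farther away gave only 93° of turn, against about 101° up close and 105–109° by wrist angle. The close view settled it; the wrist had slipped a few degrees at the stop.
- Heights from the two fixed cameras came out about 11 mm too low, so I corrected for that.
- An early, coarse reading of the panel's yaw was off by 0.6°; two better views did not bear that out.

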